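Roll-sorting mixed dowel pins at the inspection table

ROBOT

A 6-joint arm with a two-finger parallel gripper is mounted at the origin on the work surface. World frame = base frame: x ahead of the robot, y to its left, z up, the work surface at z = 0. Lengths are in m, angles in degrees, forces in N, time in s.
With the tool pointing down it reaches from about 0.425 to 0.925 m from the base axis. Payload 12.5 kg.
Tool frame: the origin (TCP) lies at the very end of the fingers, on their centre line; the grasp point (between the pads) lies 19 mm behind it; z points along the fingers, y is the direction in which the jaws open and shut (so a half turn about z gives the same grasp; the last joint's range is limited). The gripper opens to 85 mm and grips with 20 to 120 N. Pads are 22 mm wide; open, the fingers measure 114 mm over their backs; the gripper's body (76 mm by 85 mm) begins 54 mm behind the grasp point. The pads swing forward as they close: fully open they stand 13 mm farther back than shut.
Start: joints at [67.632, 28.126, 89.318, -0, 62.55, -6.05], TCP at [0.176, 0.6, 0.231] pointing down, gripper open.
Joint ranges: [-177.58, 177.58], [-47.91, 125.51], [2.72, 160], [-65.01, 245.01], [3.68, 167.84], [-153.87, 153.87]. Speed limits (degrees/s): [127.2, 127.2, 159.86, 180, 180, 180].

INTERFACE

Orientations are given as a 3x3 rotation matrix whose columns are the frame's x, y, z axes.
In Python, from station import manip gives the robot as it stands.
- The arm moves only by the tool send_rows, never from a script. Its argument "motion" is a list of rows, each a list of 7 numbers: the shift along the tool's x, y, z in mm, then the turn, a rotation vector about the tool's x, y, z in rad, then the closure, from 0 (fully open) to 1 (shut). In form: [[tx, ty, tz, rx, ry, rz, gripper], ...]. A call has 1 to 8 rows; each row shifts and turns the pose as measured when the row begins, along the tool's axes as they then stand; what a row does not reach is not made up. A row lasts 1/8 s, in which the tool goes at most 62.5 mm and 10.7 degrees, less where a joint would pass 70% of its speed; a pose out of reach is approached as far as the arm can. A call with a gripper value outside its range is refused whole. The fingers move at their own pace and stop on an object; the grip force is fixed at half the most. Time passes only in rows, so rows that do not move let the fingers close. It gives the time, the measured TCP pose, the force and the opening at its end, in the units of the state.
- manip.read_state(): the state, without advancing time (a new reading comes with each control period).
- manip.get_image(name): name is "scene" or "top" or "wrist"; returns a dict with "color" (384x512x3 uint8, red, green, blue), "z_map" (384x512 float32, m along the optical axis (not along the pixel's ray), 0 where there is no reading), "K" (3x3 intrinsics, pixels), "dist" ([k1, k2, p1, p2, k3] as OpenCV has them; the pictures are not rectified), "position" and "attitude" of the camera in the world; the wrist camera has in their place "tool_from_camera" (4x4, takes a point from camera to tool coordinates, whose origin is the TCP and whose axes are the flange's). Camera axes: x right, y down, z forward; pixel columns grow to the right and rows downward; lengths in m; the calibration is good to about 2 mm. A picture is of the moment at which its call begins: read the wrist's pose just before it.
- manip.sign_off(): hands the job in, once; it reports no verdict.
The state is a dict: "clock": time; "q": joint angles; "qvel": joint speeds; "effort": joint torques, N m; "eef_pos": TCP position; "tool_rot": TCP orientation; "wrist_force": force on the tool from outside, world axes, zero at the start; "wrist_torque": the same for the moment, N m; "opening": finger opening in m.
Only numpy, scipy, OpenCV 4.12 (cv2) and the standard library are available. Lean on these libraries where they do the work, as an engineer would, in place of code of your own. Each camera call takes 0.05 s, during which the arm holds its last target.

TASK

Plain round dowel pins for the mould plate have been mixed with flatted ones, and in the sloping rack their flats are out of sight. Test the three pins one at a time: lay each, without dropping it, square across the two rails at the red start marks, let go and get the fingers out of its way; a plain pin rolls down into the green trough and stays there, and a pin that stays on the rails must be picked up again and laid, not dropped, in the red tray before the next one is tested. Leave the other things on the table alone.

Things in the scene. Friction and masses are not known exactly. Their poses are not given: they have to be found in the camera images.
- rack: Blue sloping pin rack, fixed, foot 170 x 278 mm, 94 mm high at the back. Origin: centre of its underside; z up; x level, towards its high back. Cheeks at y = -135 and +135 mm stay below the pins' axes. A pin lifted out with the tool square to the slope hangs level once the tool is upright.
- cradle: The rack's slope, 30 deg from level. Origin: where the middle pin's centre lies (78 mm above table); x up the slope along the pins, y across, z square out of the slope, leaning to the low side. Pin centres lie at y = -75, 0, 75 mm, in black V notches on two 12 mm wide bars at x = -38 and 38 mm, low ends on an aluminium ledge. Between the bars 40 mm or more is free under the pins.
- pin_a_mid (a point): One of three steel dowel pins alike in the rack, 20 mm in diameter, 110 mm long, about 0.26 kg. Point half-way along its axis; x along the pin. It is either plain round or has a flat 13 mm wide (2.3 mm deep) ground along its whole length, which faces down in the rack, out of sight; which pins have one is not told.
- pin_b_mid (a point): One of three steel dowel pins alike in the rack, 20 mm in diameter, 110 mm long, about 0.26 kg. Point half-way along its axis; x along the pin. It is either plain round or has a flat 13 mm wide (2.3 mm deep) ground along its whole length, which faces down in the rack, out of sight; which pins have one is not told.
- pin_c_mid (a point): One of three steel dowel pins alike in the rack, 20 mm in diameter, 110 mm long, about 0.26 kg. Point half-way along its axis; x along the pin. It is either plain round or has a flat 13 mm wide (2.3 mm deep) ground along its whole length, which faces down in the rack, out of sight; which pins have one is not told.
- ramp: Grey and green roll-off stand, fixed, base 380 x 162 mm, carries the rails. Origin: centre of its underside; z up; x level, downhill.
- trough (a point): Green trough at the stand's foot, into which rolling pins fall. Point in the middle of its rubber floor, 24 mm above the table; axes as the stand's. Inside it is 127 (x, downhill) x 140 mm; far wall 92 mm, sides 76 mm above the table.
- rails: Two ground steel rails falling 9 deg. Origin: between them, level with their upper faces, at the red start marks (90 mm above table); x down the rails, y across, z square out. Faces: x = -60 (10 mm high end stops) to 165 mm (foot), |y| = 30 to 66 mm; lips 12 mm high outside. The 60 mm gap between the rails is open for 60 mm below the marks, so fingertips can reach below a pin.
- start (a point): Point between the two red start marks, on the level of the rails' faces; axes as the rails'. A plain pin let go here rolls into the trough within about 2 s (it may lean on a finger until that has gone up); a flatted one stays on its flat, within some 20 mm of where it was let go.
- tray: Red open tray, fixed, 180 (x) x 130 (y) x 42 mm high, walls and floor 4 mm. Origin: centre of its underside; z up.
- caliper: Digital caliper lying flat, 230 x 64 x 12 mm, loose; a bystander. Origin: near its middle, on the table.
- setring: Steel setting ring, 72 mm across, 22 mm high, loose; a bystander. Origin: centre of its underside.
- vblock: Dark steel V-block, 50 x 60 x 46 mm, loose; a bystander. Origin: centre of its underside.
- oilcan: Yellow oil can, 52 mm across, 135 mm high, standing, loose; a bystander. Origin: centre of its underside.
There are look-alikes about, which are no part of the job. What is shaped like the part that bears pin_c_mid but purple or turquoise is not meant.

How it is judged (in metres and radians):
On the way, in this order (a step that is already met when the one before it is completed fails the run):
1. a first pin has been laid across the rails at the start marks and let go there (((x of pin_a_mid in the frame of rails between -0.05 and 0.06 m and y of pin_a_mid in the frame of rails between -0.02 and 0.02 m and z of pin_a_mid in the frame of rails between 0.004 and 0.013 m and angle between the x axis of pin_a_mid and the y axis of rails, either way round below 0.2 rad and linear speed of pin_a below 0.3 m/s and contact force between pin_a and the fingers below 0.1 N) or (x of pin_b_mid in the frame of rails between -0.05 and 0.06 m and y of pin_b_mid in the frame of rails between -0.02 and 0.02 m and z of pin_b_mid in the frame of rails between 0.004 and 0.013 m and angle between the x axis of pin_b_mid and the y axis of rails, either way round below 0.2 rad and linear speed of pin_b below 0.3 m/s and contact force between pin_b and the fingers below 0.1 N) or (x of pin_c_mid in the frame of rails between -0.05 and 0.06 m and y of pin_c_mid in the frame of rails between -0.02 and 0.02 m and z of pin_c_mid in the frame of rails between 0.004 and 0.013 m and angle between the x axis of pin_c_mid and the y axis of rails, either way round below 0.2 rad and linear speed of pin_c below 0.3 m/s and contact force between pin_c and the fingers below 0.1 N))).
2. the first pin is where it belongs (rolled: in the trough; stayed: in the red tray), let go, and the rails are empty (((x of pin_a_mid in the frame of ramp between 0.045 and 0.182 m and y of pin_a_mid in the frame of ramp between -0.07 and 0.07 m and z of pin_a_mid in the frame of ramp between 0.012 and 0.065 m and linear speed of pin_a below 0.05 m/s and contact force between pin_a and the fingers below 0.1 N) or (x of pin_b_mid in the frame of tray between -0.085 and 0.085 m and y of pin_b_mid in the frame of tray between -0.06 and 0.06 m and z of pin_b_mid in the frame of tray between 0 and 0.03 m and linear speed of pin_b below 0.05 m/s and contact force between pin_b and the fingers below 0.1 N) or (x of pin_c_mid in the frame of ramp between 0.045 and 0.182 m and y of pin_c_mid in the frame of ramp between -0.07 and 0.07 m and z of pin_c_mid in the frame of ramp between 0.012 and 0.065 m and linear speed of pin_c below 0.05 m/s and contact force between pin_c and the fingers below 0.1 N)) and not (x of pin_a_mid in the frame of rails between -0.07 and 0.17 m and y of pin_a_mid in the frame of rails between -0.09 and 0.09 m and z of pin_a_mid in the frame of rails between -0.02 and 0.12 m) and not (x of pin_b_mid in the frame of rails between -0.07 and 0.17 m and y of pin_b_mid in the frame of rails between -0.09 and 0.09 m and z of pin_b_mid in the frame of rails between -0.02 and 0.12 m) and not (x of pin_c_mid in the frame of rails between -0.07 and 0.17 m and y of pin_c_mid in the frame of rails between -0.09 and 0.09 m and z of pin_c_mid in the frame of rails between -0.02 and 0.12 m)), for 0.1 s.
3. a second pin has been laid across the rails at the start marks and let go there (((x of pin_a_mid in the frame of rails between -0.05 and 0.06 m and y of pin_a_mid in the frame of rails between -0.02 and 0.02 m and z of pin_a_mid in the frame of rails between 0.004 and 0.013 m and angle between the x axis of pin_a_mid and the y axis of rails, either way round below 0.2 rad and linear speed of pin_a below 0.3 m/s and contact force between pin_a and the fingers below 0.1 N) or (x of pin_b_mid in the frame of rails between -0.05 and 0.06 m and y of pin_b_mid in the frame of rails between -0.02 and 0.02 m and z of pin_b_mid in the frame of rails between 0.004 and 0.013 m and angle between the x axis of pin_b_mid and the y axis of rails, either way round below 0.2 rad and linear speed of pin_b below 0.3 m/s and contact force between pin_b and the fingers below 0.1 N) or (x of pin_c_mid in the frame of rails between -0.05 and 0.06 m and y of pin_c_mid in the frame of rails between -0.02 and 0.02 m and z of pin_c_mid in the frame of rails between 0.004 and 0.013 m and angle between the x axis of pin_c_mid and the y axis of rails, either way round below 0.2 rad and linear speed of pin_c below 0.3 m/s and contact force between pin_c and the fingers below 0.1 N))).
4. two pins are where they belong and the rails are empty ((((x of pin_a_mid in the frame of ramp between 0.045 and 0.182 m and y of pin_a_mid in the frame of ramp between -0.07 and 0.07 m and z of pin_a_mid in the frame of ramp between 0.012 and 0.065 m and linear speed of pin_a below 0.05 m/s and contact force between pin_a and the fingers below 0.1 N) and (x of pin_b_mid in the frame of tray between -0.085 and 0.085 m and y of pin_b_mid in the frame of tray between -0.06 and 0.06 m and z of pin_b_mid in the frame of tray between 0 and 0.03 m and linear speed of pin_b below 0.05 m/s and contact force between pin_b and the fingers below 0.1 N)) or ((x of pin_a_mid in the frame of ramp between 0.045 and 0.182 m and y of pin_a_mid in the frame of ramp between -0.07 and 0.07 m and z of pin_a_mid in the frame of ramp between 0.012 and 0.065 m and linear speed of pin_a below 0.05 m/s and contact force between pin_a and the fingers below 0.1 N) and (x of pin_c_mid in the frame of ramp between 0.045 and 0.182 m and y of pin_c_mid in the frame of ramp between -0.07 and 0.07 m and z of pin_c_mid in the frame of ramp between 0.012 and 0.065 m and linear speed of pin_c below 0.05 m/s and contact force between pin_c and the fingers below 0.1 N)) or ((x of pin_b_mid in the frame of tray between -0.085 and 0.085 m and y of pin_b_mid in the frame of tray between -0.06 and 0.06 m and z of pin_b_mid in the frame of tray between 0 and 0.03 m and linear speed of pin_b below 0.05 m/s and contact force between pin_b and the fingers below 0.1 N) and (x of pin_c_mid in the frame of ramp between 0.045 and 0.182 m and y of pin_c_mid in the frame of ramp between -0.07 and 0.07 m and z of pin_c_mid in the frame of ramp between 0.012 and 0.065 m and linear speed of pin_c below 0.05 m/s and contact force between pin_c and the fingers below 0.1 N))) and not (x of pin_a_mid in the frame of rails between -0.07 and 0.17 m and y of pin_a_mid in the frame of rails between -0.09 and 0.09 m and z of pin_a_mid in the frame of rails between -0.02 and 0.12 m) and not (x of pin_b_mid in the frame of rails between -0.07 and 0.17 m and y of pin_b_mid in the frame of rails between -0.09 and 0.09 m and z of pin_b_mid in the frame of rails between -0.02 and 0.12 m) and not (x of pin_c_mid in the frame of rails between -0.07 and 0.17 m and y of pin_c_mid in the frame of rails between -0.09 and 0.09 m and z of pin_c_mid in the frame of rails between -0.02 and 0.12 m)), for 0.1 s.
5. the third pin has been laid across the rails at the start marks and let go there (((x of pin_a_mid in the frame of rails between -0.05 and 0.06 m and y of pin_a_mid in the frame of rails between -0.02 and 0.02 m and z of pin_a_mid in the frame of rails between 0.004 and 0.013 m and angle between the x axis of pin_a_mid and the y axis of rails, either way round below 0.2 rad and linear speed of pin_a below 0.3 m/s and contact force between pin_a and the fingers below 0.1 N) or (x of pin_b_mid in the frame of rails between -0.05 and 0.06 m and y of pin_b_mid in the frame of rails between -0.02 and 0.02 m and z of pin_b_mid in the frame of rails between 0.004 and 0.013 m and angle between the x axis of pin_b_mid and the y axis of rails, either way round below 0.2 rad and linear speed of pin_b below 0.3 m/s and contact force between pin_b and the fingers below 0.1 N) or (x of pin_c_mid in the frame of rails between -0.05 and 0.06 m and y of pin_c_mid in the frame of rails between -0.02 and 0.02 m and z of pin_c_mid in the frame of rails between 0.004 and 0.013 m and angle between the x axis of pin_c_mid and the y axis of rails, either way round below 0.2 rad and linear speed of pin_c below 0.3 m/s and contact force between pin_c and the fingers below 0.1 N))).
At the end, for the whole second after the job is handed in: Every plain pin lies in the green trough and every flatted pin lies in the red tray, below its rim, at rest (under 0.05 m/s) and not touched; none is left on the rails or in the rack (x of pin_a_mid in the frame of ramp between 0.045 and 0.182 m and y of pin_a_mid in the frame of ramp between -0.07 and 0.07 m and z of pin_a_mid in the frame of ramp between 0.012 and 0.065 m and linear speed of each of pin_a, pin_b, pin_c below 0.05 m/s and contact force between each of pin_a, pin_b, pin_c and the fingers below 0.1 N and x of pin_b_mid in the frame of tray between -0.085 and 0.085 m and y of pin_b_mid in the frame of tray between -0.06 and 0.06 m and z of pin_b_mid in the frame of tray between 0 and 0.03 m and x of pin_c_mid in the frame of ramp between 0.045 and 0.182 m and y of pin_c_mid in the frame of ramp between -0.07 and 0.07 m and z of pin_c_mid in the frame of ramp between 0.012 and 0.065 m and not (x of pin_a_mid in the frame of rails between -0.07 and 0.17 m and y of pin_a_mid in the frame of rails between -0.09 and 0.09 m and z of pin_a_mid in the frame of rails between -0.02 and 0.12 m) and not (x of pin_b_mid in the frame of rails between -0.07 and 0.17 m and y of pin_b_mid in the frame of rails between -0.09 and 0.09 m and z of pin_b_mid in the frame of rails between -0.02 and 0.12 m) and not (x of pin_c_mid in the frame of rails between -0.07 and 0.17 m and y of pin_c_mid in the frame of rails between -0.09 and 0.09 m and z of pin_c_mid in the frame of rails between -0.02 and 0.12 m)).
It fails at once if a pin is dropped onto the rails (loose in the air, its underside more than 7 mm above them) ((x of pin_a_mid in the frame of rails between -0.055 and 0.11 m and y of pin_a_mid in the frame of rails between -0.06 and 0.06 m and z of pin_a_mid in the frame of rails between 0.017 and 0.15 m and contact force between pin_a and the fingers below 0.01 N) or (x of pin_b_mid in the frame of rails between -0.055 and 0.11 m and y of pin_b_mid in the frame of rails between -0.06 and 0.06 m and z of pin_b_mid in the frame of rails between 0.017 and 0.15 m and contact force between pin_b and the fingers below 0.01 N) or (x of pin_c_mid in the frame of rails between -0.055 and 0.11 m and y of pin_c_mid in the frame of rails between -0.06 and 0.06 m and z of pin_c_mid in the frame of rails between 0.017 and 0.15 m and contact force between pin_c and the fingers below 0.01 N)).
It fails at once if a pin is dropped into the red tray (loose in the air, its underside more than 30 mm above the tray's floor) ((x of pin_a_mid in the frame of tray between -0.08 and 0.08 m and y of pin_a_mid in the frame of tray between -0.055 and 0.055 m and z of pin_a_mid in the frame of tray between 0.045 and 0.3 m and contact force between pin_a and the fingers below 0.01 N) or (x of pin_b_mid in the frame of tray between -0.08 and 0.08 m and y of pin_b_mid in the frame of tray between -0.055 and 0.055 m and z of pin_b_mid in the frame of tray between 0.045 and 0.3 m and contact force between pin_b and the fingers below 0.01 N) or (x of pin_c_mid in the frame of tray between -0.08 and 0.08 m and y of pin_c_mid in the frame of tray between -0.055 and 0.055 m and z of pin_c_mid in the frame of tray between 0.045 and 0.3 m and contact force between pin_c and the fingers below 0.01 N)).
It fails at once if the caliper, setting ring, V-block or oil can is pushed more than 20 mm (distance of any of caliper, setring, vblock, oilcan from where it was at the start of the episode above 0.02 m).
It also fails if it takes over 72 s, if anything falls off the work surface, if the arm or the gripper's body presses on something with over 40 N, if the wrist force passes 120 N, or if a joint passes its speed limit or range.

## Working session

There is one attempt and no reset: what is moved stays moved. The work goes in short steps, Python scripts to look and compute and a tool call to move; the robot and the scene stay as the last step left them, time stands still between calls to the robot, and variables do not carry over. Pictures are saved under pics/ and viewed, and the job is handed in when it is done.

Besides the shell and the picture viewer there is one more tool, called after ">>>" as name([rows], argument=value, ...), one row to a line, values as JSON. send_rows: Moves the arm, as the interface text tells. Its arguments: {"type":"object","properties":{"motion":{"type":"array"}},"required":["motion"]}

```bash
ls; mkdir -p pics; python3 - <<'E'
from station import manip
import cv2,numpy as np
s=manip.read_state(); print(s)
for n in ["scene","top","wrist"]:
    d=manip.get_image(n); cv2.imwrite(f"pics/{n}0.png",cv2.resize(d["color"][:,:,::-1],(800,600)))
    np.savez(f"pics/{n}0.npz",**d)
    print(n,d["K"],d["dist"],d.get("position"),d.get("attitude"),d.get("tool_from_camera"))
E
```

```text
pics
{'clock': 0.0, 'q': array([ 6.76324222e+01,  2.81644398e+01,  8.93516015e+01,  9.19108763e-04,
        6.25484186e+01, -6.04841436e+00]), 'qvel': array([-0.14129605, -0.01215291, -0.02695786,  0.1199103 , -0.0461473 ,
       -0.03229757]), 'effort': array([ 6.61408994e-04, -6.18437290e+01, -2.61599278e+01,  1.60327721e-05,
        3.82742583e-03, -1.24767840e-05]), 'eef_pos': array([0.17548152, 0.59961611, 0.23071569]), 'tool_rot': array([[-9.59709255e-01,  2.80994573e-01, -4.41293848e-04],
       [ 2.80994889e-01,  9.59708707e-01, -1.03497390e-03],
       [ 1.32691499e-04, -1.11727534e-03, -9.99999367e-01]]), 'wrist_force': array([ 0.33093449,  0.08913148, -0.71853708]), 'wrist_torque': array([ 0.08449799, -0.06609282,  0.0109678 ]), 'opening': 0.08551977337818803}
scene [[366.89656649   0.         253.20523839]
 [  0.         366.89656649 192.72612198]
 [  0.           0.           1.        ]] [-0.01972933  0.          0.          0.          0.        ] [1.17936231 0.33583091 0.77853426] [[-0.53510693  0.55339165 -0.63829323]
 [ 0.84467728  0.36251579 -0.39383068]
 [ 0.01344
[... 162 characters left out ...]
 ]] [-0.11169302  0.          0.          0.          0.        ] [ 0.2948617  -0.0696583   1.50045747] [[ 0.01344381 -0.98664538  0.1623273 ]
 [-0.99985964 -0.01488816 -0.00768459]
 [ 0.00999872 -0.16220121 -0.98670705]] None
wrist [[305.56567884   0.         257.13752447]
 [  0.         305.56567884 196.01886973]
 [  0.           0.           1.        ]] [-0.06008564  0.          0.          0.          0.        ] None None [[-4.87836261e-04 -9.51991802e-01 -3.06123131e-01  7.93749438e-02]
 [ 9.99999815e-01 -3.53269637e-04 -4.94985049e-04 -9.77237723e-04]
 [ 3.63077701e-04 -3.06123316e-01  9.51991798e-01 -1.41838288e-01]
 [ 0.00000000e+00  0.00000000e+00  0.00000000e+00  1.00000000e+00]]
```

View pics/top0.png

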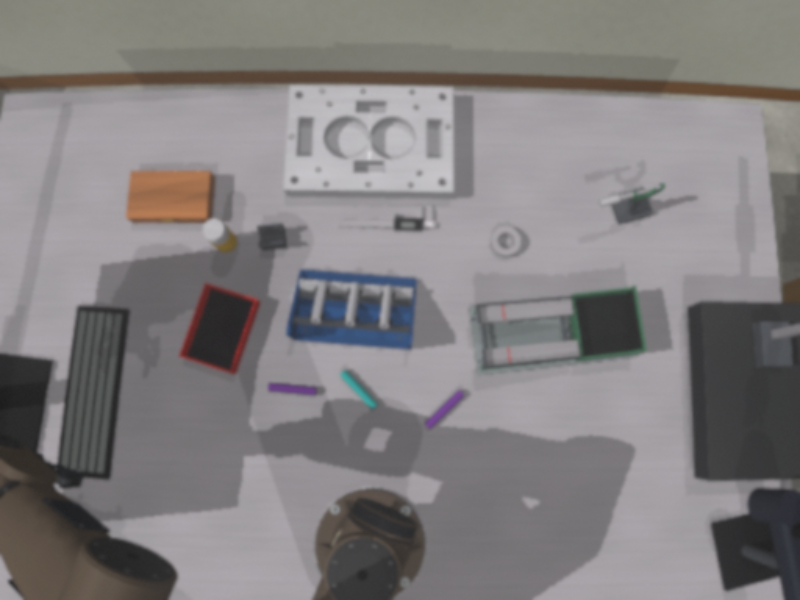

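View pics/scene0.png

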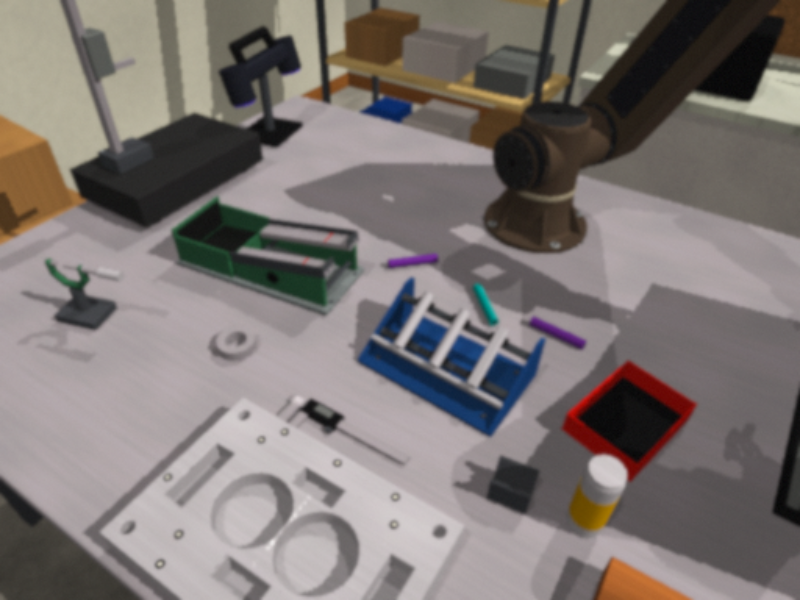

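View pics/wrist0.png

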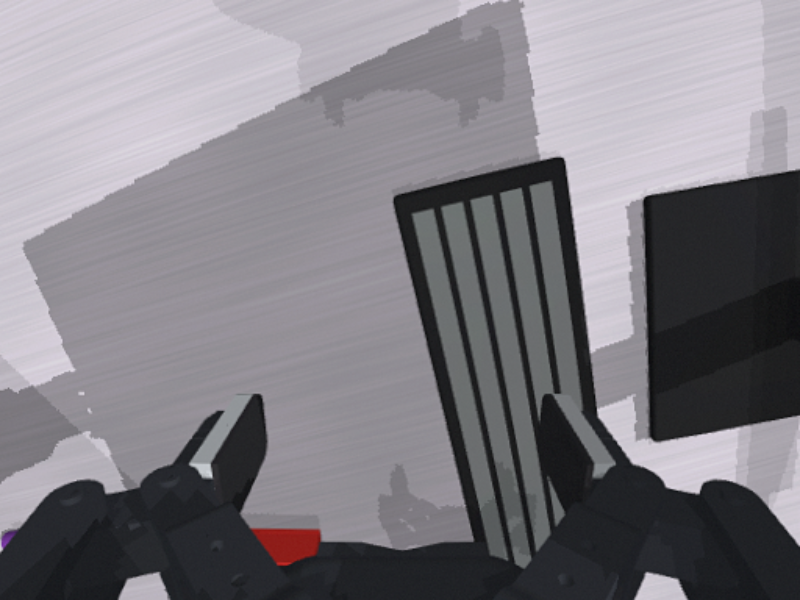

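The overhead view shows the blue rack at (352,310) with three grey pins. The ramp is at (560,330), with its green trough to the right, and the red tray is at (220,328). The purple and turquoise rods at (292,388), (358,388) and (445,408) are look-alikes lying on the table, so I'm ignoring them. The scene view shows the rack's high back towards the robot. Next I'll measure.

```bash
cat > h.py <<'E'
import numpy as np,cv2
def cloud(d,pose=None):
    """world points (H,W,3) from z_map"""
    z=d["z_map"];H,W=z.shape
    u,v=np.meshgrid(np.arange(W),np.arange(H))
    p=cv2.undistortPoints(np.stack([u,v],-1).reshape(-1,1,2).astype(float),d["K"],d["dist"]).reshape(H,W,2)
    P=np.dstack([p[...,0]*z,p[...,1]*z,z])
    if "tool_from_camera" in d:
        T=d["tool_from_camera"];P=P@T[:3,:3].T+T[:3,3]
        P=P@pose["tool_rot"].T+pose["eef_pos"]
    else: P=P@np.array(d["attitude"]).T+d["position"]
    P[z==0]=np.nan
    return P
def ray(d,uv,zw,pose=None):
    p=cv2.undistortPoints(np.array(uv,float).reshape(-1,1,2),d["K"],d["dist"]).reshape(-1,2)
    r=np.c_[p,np.ones(len(p))]
    if "tool_from_camera" in d:
        T=d["tool_from_camera"];R=pose["tool_rot"]@T[:3,:3];o=pose["tool_rot"]@T[:3,3]+pose["eef_pos"]
    else: R=np.array(d["attitude"]);o=np.array(d["position"])
    r=r@R.T
    return o+r*((zw-o[2])/r[:,2])[:,None]
def hsv(d): return cv2.cvtColor(d["color"],cv2.COLOR_RGB2HSV)
E
python3 - <<'E'
from h import *
for n in ["top","scene"]:
    d=dict(np.load(f"pics/{n}0.npz"))
    P=cloud(d);h=hsv(d)
    print(n,"depth ok",np.mean(d["z_map"]>0))
    masks={"blue":cv2.inRange(h,(100,120,40),(125,255,255)),
     "red":cv2.inRange(h,(0,150,60),(8,255,255))|cv2.inRange(h,(172,150,60),(180,255,255)),
     "green":cv2.inRange(h,(55,110,20),(85,255,255))}
    for k,m in masks.items():
        N,l,st,c=cv2.connectedComponentsWithStats(m)
        for i in range(1,N):
            if st[i,4]>60:
                q=P[l==i];q=q[~np.isnan(q[:,0])]
                if len(q)==0: print(k,"nodepth");continue
                box=cv2.minAreaRect(q[:,:2].astype(np.float32)) 
                print(k,st[i],"x",np.percentile(q[:,0],[1,99]).round(3),"y",np.percentile(q[:,1],[1,99]).round(3),"z",np.percentile(q[:,2],[1,50,99]).round(3),"rect",np.round(box[0],3),np.round(box[1],3),round(box[2],1))
    # table plane check
    q=P[(abs(P[...,0]-0.45)<.02)&(abs(P[...,1]+.0)<.05)]
    print("table z",np.nanmedian(q[:,2]),len(q))
E
```

```text
top depth ok 0.9961802164713541
blue [196 174  69   8 183] x [0.595 0.619] y [-0.085  0.161] z [0.001 0.008 0.015] rect [0.606 0.039] [0.253 0.012] 86.4
blue [208 194  13  10 112] x [0.511 0.545] y [0.072 0.116] z [0.001 0.008 0.014] rect [0.528 0.094] [0.044 0.034] 89.4
blue [230 196  12   9  71] x [0.509 0.54 ] y [-0.005  0.033] z [0.001 0.008 0.014] rect [0.524 0.015] [0.031 0.04 ] 1.4
blue [255 198   9   9  62] x [0.502 0.533] y [-0.085 -0.056] z [0.001 0.008 0.065] rect [ 0.517 -0.07 ] [0.031 0.029] 0.6
blue [194 210  69  12 467] x [0.448 0.482] y [-0.078  0.158] z [0.001 0.008 0.016] rect [0.468 0.041] [0.246 0.029] 86.3
red [150 192  15  42  95] x [0.399 0.544] y [0.275 0.324] z [0.006 0.038 0.046] rect [0.472 0.3  ] [0.017 0.155] 74.5
table z 0.005846401060876305 308
scene depth ok 0.9955495198567709
blue [233  62  30  16 289] x [-1.513 -1.214] y [-1.483 -1.201] z [-0.538 -0.475 -0.461] rect [-1.395 -1.316] [0.424 0.227] 24.2
blue [240 179  24  35 335] x [0.452 0.555] y [-0.091 -0.072] z [0.008 0.045 0.094] rect [ 0.504 -0.075] [0.031 0.112] 88.0
blue [264 204  21  21 280] x 
[... 294 characters left out ...]
0.088] rect [0.536 0.048] [0.279 0.168] 86.4
red [ 360  231   85   76 1562] x [0.381 0.584] y [0.275 0.439] z [0.004 0.028 0.044] rect [0.481 0.358] [0.132 0.184] 73.3
green [ 112  128   96   66 1167] x [0.475 0.581] y [-0.599 -0.231] z [0.019 0.047 0.089] rect [ 0.549 -0.432] [0.386 0.132] 77.0
green [141 132  31  26 351] x [0.421 0.497] y [-0.604 -0.459] z [0.022 0.049 0.07 ] rect [ 0.44  -0.519] [0.162 0.07 ] 65.9
green [178 155  49  16 234] x [0.402 0.429] y [-0.438 -0.249] z [0.017 0.033 0.055] rect [ 0.416 -0.344] [0.009 0.192] 7.2
green [ 32 171  23  14  61] x [0.79  0.812] y [-0.651 -0.578] z [0.08  0.091 0.117] rect [ 0.801 -0.614] [0.008 0.075] 12.4
table z 0.008263788983065012 191
```

```bash
python3 - <<'E'
from h import *
d=dict(np.load("pics/top0.npz"))
c=d["color"][160:250,175:425,::-1]
cv2.imwrite("pics/crop1.png",cv2.resize(c,(800,288),interpolation=cv2.INTER_CUBIC))
d=dict(np.load("pics/scene0.npz"))
c=d["color"][120:290,100:360,::-1]
cv2.imwrite("pics/crop2.png",cv2.resize(c,(800,523),interpolation=cv2.INTER_CUBIC))
E
```

```text
(no output)
```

View pics/crop1.png

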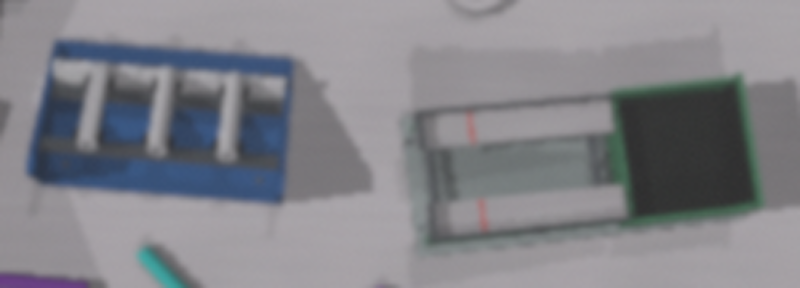

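View pics/crop2.png

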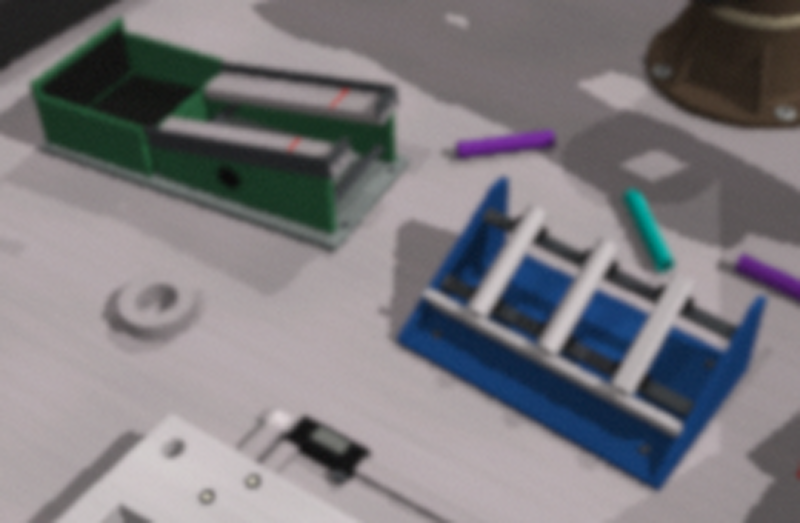

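Crop 1 shows the red start marks at (470,127) and (484,215) in the crop, with the trough on the right, so downhill is roughly -y. I'll move the wrist camera over the rack to measure it precisely.

>>> send_rows([
  [-45,-39,-8,0,0,0,0],
  [-45,-39,-8,0,0,0,0],
  [-45,-39,-8,0,0,0,0],
  [-45,-39,-8,0,0,0,0],
  [-45,-39,-8,0,0,0,0],
  [-45,-39,-8,0,0,0,0],
  [-45,-39,-8,0,0,0,0],
  [-45,-39,-8,0,0,0,0],
])

```text
clock: 1.15
eef_pos: [0.4388, 0.1898, 0.2953]
tool_rot: [[-0.962, 0.274, -0.001], [0.274, 0.962, -0.003], [0.0, -0.003, -1.0]]
wrist_force: [0.5, 0.4, 0.1]
opening: 0.0854
```

>>> send_rows([
  [-45,-39,-8,0,0,0,0],
  [-45,-39,-8,0,0,0,0],
  [-45,-39,0,0,0,0,0],
  [0,0,0,0,0,-0.12,0.3],
  [0,0,0,0,0,-0.1,0.3],
  [0,0,0,0,0,0,0.3],
])

```text
clock: 1.9
eef_pos: [0.5405, 0.03, 0.3115]
tool_rot: [[-0.998, 0.059, -0.002], [0.059, 0.998, -0.003], [0.001, -0.003, -1.0]]
wrist_force: [-0.0, 0.1, -0.2]
opening: 0.0599
```

```bash
python3 - <<'E'
from h import *
from station import manip
s=manip.read_state(); d=manip.get_image("wrist")
print(s["eef_pos"],s["tool_rot"].round(3),s["q"].round(1),s["opening"],s["wrist_force"])
np.savez("pics/w1.npz",eef_pos=s["eef_pos"],tool_rot=s["tool_rot"],**d)
cv2.imwrite("pics/w1.png",cv2.resize(d["color"][:,:,::-1],(800,600)))
E
```

```text
[0.54051969 0.02997278 0.31146815] [[-0.998  0.059 -0.002]
 [ 0.059  0.998 -0.003]
 [ 0.001 -0.003 -1.   ]] [ -3.7  17.   94.6  -0.2  68.5 -90.3] 0.05993625594166883 [-0.02338165  0.07527403 -0.15547718]
```

View pics/w1.png

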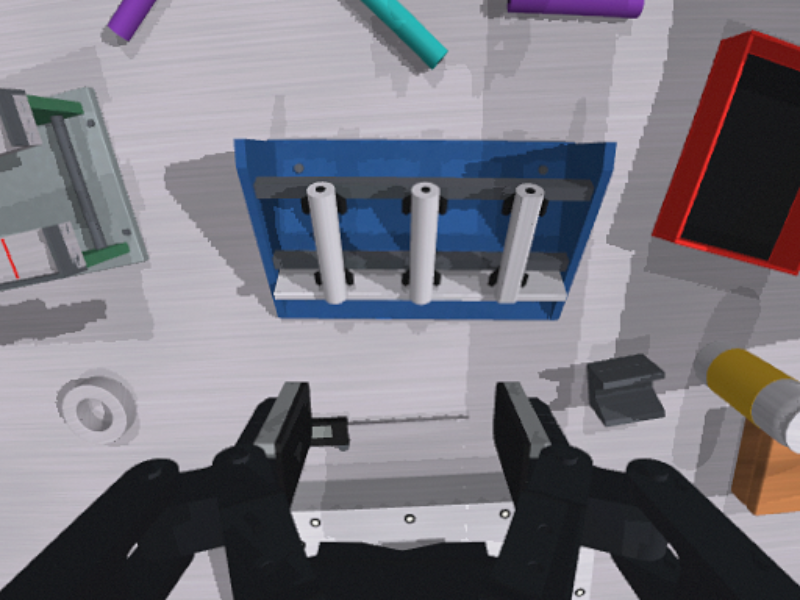

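The wrist view shows the three rack pins at (325,243), (424,243) and (518,243), the tray at the right and the ramp at the left. Both look-alike colours lie on the table at the top. The bare-steel pins in the blue rack's black V notches are the ones meant. Next I'll fit the pin axes.

```bash
python3 - <<'E'
from h import *
d=dict(np.load("pics/w1.npz"));P=cloud(d,d);h=hsv(d)
m=cv2.inRange(h,(0,0,110),(180,60,255))
def show(a):print(a)
roi=np.zeros(m.shape,bool);roi[112:200,165:380]=1   # 512x384 px
ok=roi&(m>0)&(P[...,2]>0.035)
N,l,st,c=cv2.connectedComponentsWithStats(ok.astype(np.uint8))
for i in range(1,N):
    if st[i,4]>80:
        q=P[l==i];print(st[i],q.min(0).round(3),q.max(0).round(3))
# table z near
t=P[(abs(P[...,0]-.42)<.01)&(abs(P[...,1]-.03)<.05)];print("table",np.median(t[:,2]))
# slices per pin: for each image row in the pins, get centre columns
for (a,b) in [(190,230),(255,290),(305,350)]:
    pts=[]
    for v in range(125,185,3):
        r=np.where(ok[v,a:b])[0]
        if len(r)<6 : continue
        u=(r.min()+r.max())/2+a; w=r.max()-r.min()+1
        pts.append((u,v,w,*P[v,int(round(u))]))
    for p in pts[::3]:print(np.round(p,3))
    p=np.array(pts); dr=np.polyfit(p[:,3],p[:,4],1),np.polyfit(p[:,3],p[:,5],1);print("dy/dx, dz/dx",dr)
E
```

```text
[ 175  116  188   79 5104] [ 0.476 -0.088  0.035] [0.594 0.173 0.114]
table -0.0007301962798443029
[ 2.055e+02  1.250e+02  1.800e+01  4.850e-01 -2.400e-02  1.120e-01]
[ 2.07e+02  1.34e+02  1.70e+01  4.95e-01 -2.50e-02  1.08e-01]
[ 2.08e+02  1.43e+02  1.70e+01  5.06e-01 -2.60e-02  1.02e-01]
[ 2.10e+02  1.52e+02  1.50e+01  5.18e-01 -2.60e-02  9.50e-02]
[ 2.105e+02  1.610e+02  1.600e+01  5.300e-01 -2.800e-02  8.900e-02]
[ 2.12e+02  1.70e+02  1.50e+01  5.43e-01 -2.80e-02  8.00e-02]
[ 2.16e+02  1.79e+02  2.10e+01  5.57e-01 -2.60e-02  7.10e-02]
dy/dx, dz/dx (array([-0.05918404,  0.00413016]), array([-0.58131195,  0.39580544]))
[2.72e+02 1.25e+02 1.70e+01 4.90e-01 4.80e-02 1.11e-01]
[2.72e+02 1.34e+02 1.70e+01 5.00e-01 4.80e-02 1.09e-01]
[2.71e+02 1.43e+02 1.70e+01 5.11e-01 4.60e-02 1.02e-01]
[2.705e+02 1.520e+02 1.600e+01 5.220e-01 4.500e-02 9.700e-02]
[2.705e+02 1.610e+02 1.600e+01 5.340e-01 4.400e-02 8.800e-02]
[2.70e+02 1.70e+02 1.50e+01 5.47e-01 4.40e-02 8.30e-02]
[2.725e+02 1.790e+02 2.000e+01 5.610e-01 4.600e-02 7.300e-02]
dy/dx, dz/dx (array([-0.0361769 ,  0.06492103]), array([-0.56
[... 680 characters left out ...]
 illegal value
 ** On entry to DLASCL parameter number  5 had an illegal value
 ** On entry to DLASCL parameter number  4 had an illegal valueTraceback (most recent call last):
  File "<stdin>", line 22, in <module>
    c, resids, rank, s = lstsq(lhs, rhs, rcond)
                         ~~~~~^^^^^^^^^^^^^^^^^
    x, resids, rank, s = _umath_linalg.lstsq(a, b, rcond,
                         ~~~~~~~~~~~~~~~~~~~^^^^^^^^^^^^^
                                             signature=signature)
                                             ^^^^^^^^^^^^^^^^^^^^
    raise LinAlgError("SVD did not converge in Linear Least Squares")
numpy.linalg.LinAlgError: SVD did not converge in Linear Least Squares
```

```bash
python3 - <<'E'
from h import *
d=dict(np.load("pics/w1.npz"))
S=1/1.5625
print("high ends",ray(d,np.array([[321,190],[426,189],[530,190]])*S,.1055,d).round(4))
print("low ends top edge",ray(d,np.array([[335,302],[421,302],[508,300]])*S,.059,d).round(4))
c=d["color"][70:210,140:400,::-1];cv2.imwrite("pics/c3.png",cv2.resize(c,(800,431),interpolation=cv2.INTER_CUBIC))
E
```

```text
high ends [[ 0.4819 -0.0257  0.1055]
 [ 0.4858  0.0491  0.1055]
 [ 0.4906  0.1233  0.1055]]
low ends top edge [[ 0.5798 -0.0319  0.059 ]
 [ 0.5842  0.0424  0.059 ]
 [ 0.5869  0.1177  0.059 ]]
```

View pics/c3.png

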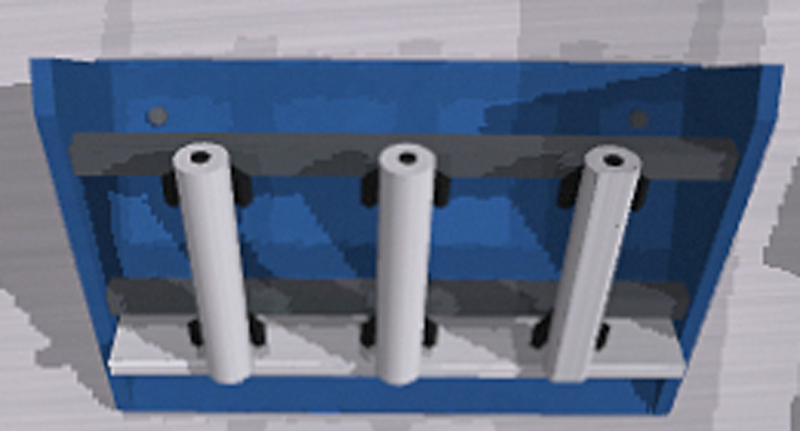

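The pin centres agree from two independent checks at (.5285,-.029), (.5325,.0455) and (.5363,.1205), z .078, with 75 mm spacing and a yaw of about 3.4°. Before grasping, I'll look at the ramp.

>>> send_rows([
  [2,-52,0,0,0,0,0.4],
  [2,-52,0,0,0,0,0.4],
  [2,-52,0,0,0,0,0.4],
  [2,-52,0,0,0,0,0.4],
  [2,-52,0,0,0,0,0.4],
  [2,-52,0,0,0,0,0.4],
  [0,0,0,0,0,0,0.4],
  [0,0,0,0,0,0,0.4],
])

```text
clock: 2.95
eef_pos: [0.5075, -0.2865, 0.3122]
tool_rot: [[-0.997, 0.073, -0.001], [0.073, 0.997, -0.002], [0.001, -0.002, -1.0]]
wrist_force: [0.1, 0.6, 0.6]
opening: 0.0513
```

```bash
python3 - <<'E'
from h import *
from station import manip
s=manip.read_state(); d=manip.get_image("wrist")
print(s["eef_pos"],s["tool_rot"].round(3),s["q"].round(1),s["opening"])
np.savez("pics/w2.npz",eef_pos=s["eef_pos"],tool_rot=s["tool_rot"],**d)
cv2.imwrite("pics/w2.png",cv2.resize(d["color"][:,:,::-1],(800,600)))
E
```

```text
[ 0.50748451 -0.28652212  0.31215193] [[-0.997  0.073 -0.001]
 [ 0.073  0.997 -0.002]
 [ 0.001 -0.002 -1.   ]] [-3.590e+01  2.060e+01  8.900e+01 -1.000e-01  7.040e+01 -1.217e+02] 0.05126450188570312
```

View pics/w2.png

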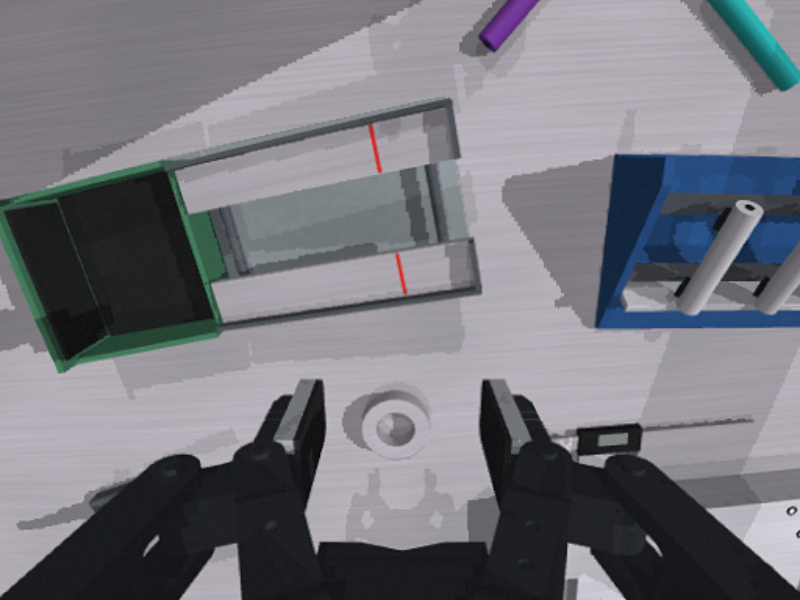

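The wrist view shows red start marks running (371,124)-(381,173) and (398,253)-(405,293), with the green trough at the left.

```bash
python3 - <<'E'
from h import *
d=dict(np.load("pics/w2.npz"));h=hsv(d);P=cloud(d,d)
m=cv2.inRange(h,(0,120,80),(10,255,255))|cv2.inRange(h,(170,120,80),(180,255,255))
N,l,st,c=cv2.connectedComponentsWithStats(m)
allp=[]
for i in range(1,N):
    if st[i,4]>10:
        v,u=np.where(l==i);q=ray(d,np.c_[u,v],.09,d);allp.append(q[:,:2])
        print(st[i],c[i].round(1),"ray",q.mean(0).round(4),"depth",np.nanmedian(P[l==i],0).round(4), "ends",q[np.argmin(v)].round(4),q[np.argmax(v)].round(4))
a=np.vstack(allp);mm=[p.mean(0) for p in allp[:2]]
dirv=mm[1]-mm[0];print("centre",(mm[0]+mm[1])/2,"sep",np.linalg.norm(dirv),"angle of rail y from +x deg",np.degrees(np.arctan2(dirv[1],dirv[0])))
# rail slopes: sample rail faces (800px coords)
for r in [[(225,190),(430,130)],[(250,293),(450,262)]]:
    q=[P[int(y/1.5625),int(x/1.5625)] for x,y in r];D=q[0]-q[1];print("rail",np.round(q,4),"slope",np.degrees(np.arctan2(-D[2],np.hypot(*D[:2]))),"heading",np.degrees(np.arctan2(D[1],D[0])))
# rail lip outer ends top corners
print("upper-lip corner ends",ray(d,np.array([[452,101],[481,291]])/1.5625,.111,d).round(4))
# tray from w1
d=dict(np.load("pics/scene0.npz"));P=cloud(d);h=hsv(d)
d1=dict(np.load("pics/top0.npz"))
E
```

```text
[236  80   8  31  77] [239.6  94.6] ray [ 0.4222 -0.3016  0.09  ] depth [ 0.4221 -0.3017  0.0896] ends [ 0.4061 -0.3043  0.09  ] [ 0.4394 -0.3004  0.09  ]
[253 162   7  27  57] [256.2 174.9] ray [ 0.5174 -0.2897  0.09  ] depth [ 0.5173 -0.2898  0.0895] ends [ 0.5012 -0.2912  0.09  ] [ 0.5343 -0.2876  0.09  ]
centre [ 0.46982942 -0.29568655] sep 0.09590985789912959 angle of rail y from +x deg 7.12293159610999
rail [[ 0.4434 -0.4238  0.0699]
 [ 0.4128 -0.261   0.0949]] slope 8.564289167095838 heading -79.3378662011593
rail [[ 0.5293 -0.4179  0.0697]
 [ 0.5091 -0.251   0.0955]] slope 8.69161714888061 heading -83.1055812532966
upper-lip corner ends [[ 0.3962 -0.2459  0.111 ]
 [ 0.5301 -0.2301  0.111 ]]
```

```bash
cat > plan.py <<'E'
import numpy as np,sys
from scipy.spatial.transform import Rotation as Ro, Slerp
from station import manip
def Rz(a,R=np.eye(3)): return Ro.from_euler('z',a,degrees=True).as_matrix()@R
# rack grasp: tool x = up slope, z into slope
ya=np.radians(180-3.4)
hx=np.array([np.cos(ya),np.sin(ya),0]);up=np.array([0,0,1.])
t=np.radians(30)
cx=hx*np.cos(t)+up*np.sin(t); cz=-hx*np.sin(t)+up*np.cos(t)
RACK=np.c_[cx,np.cross(-cz,cx),-cz]
RACKUP=np.c_[hx,np.cross(-up,hx),-up]
PIN={1:np.array([.5285,-.029,.078]),2:np.array([.5325,.0455,.078]),3:np.array([.5363,.1205,.078])}
b=np.radians(7.1);ry=np.array([np.cos(b),np.sin(b),0]);dh=np.array([np.sin(b),-np.cos(b),0]);t=np.radians(9)
rx=dh*np.cos(t)-up*np.sin(t); rz=dh*np.sin(t)+up*np.cos(t)
RAIL=np.c_[-ry,-rx,-rz]
START=np.array([.4698,-.2957,.090])
RR=np.c_[rx,ry,rz]
def railpt(x,y,z): return START+RR@np.array([x,y,z])
def plan(R1,p1,n,s=None):
    s=s or manip.read_state();R0=s["tool_rot"];p0=s["eef_pos"]
    sl=Slerp([0,1],Ro.from_matrix(np.stack([R0,R1])));f=np.linspace(0,1,n+1)
    Rs=sl(f).as_matrix();ps=p0+(p1-p0)*f[:,None]
    print("from",p0.round(4),"to",np.round(p1,4),"dist",np.linalg.norm(p1-p0).round(4),"rot deg",np.degrees(np.linalg.norm(Ro.from_matrix(R0.T@R1).as_rotvec())).round(2))
    for i in range(n):
        tt=Rs[i].T@(ps[i+1]-ps[i])*1000;r=Ro.from_matrix(Rs[i].T@Rs[i+1]).as_rotvec()
        print([round(float(x),1) for x in tt],[round(float(x),4) for x in r])
E
python3 - <<'E'
from plan import *
plan(RACK,PIN[1]-.060*RACK[:,2],8)
E
```

```text
from [ 0.5076 -0.2863  0.3122] to [ 0.5584 -0.0308  0.13  ] dist 0.318 rot deg 29.95
[-4.1, 32.4, 22.7] [0.0001, 0.0653, -0.0016]
[-5.6, 32.4, 22.4] [0.0001, 0.0653, -0.0016]
[-7.1, 32.4, 22.0] [0.0001, 0.0653, -0.0016]
[-8.6, 32.3, 21.4] [0.0001, 0.0653, -0.0016]
[-10.0, 32.3, 20.8] [0.0001, 0.0653, -0.0016]
[-11.4, 32.3, 20.1] [0.0001, 0.0653, -0.0016]
[-12.7, 32.3, 19.3] [0.0001, 0.0653, -0.0016]
[-14.0, 32.3, 18.5] [0.0001, 0.0653, -0.0016]
```

>>> send_rows([
  [-4,32.5,22,0,0.065,0,0.4],
  [-5.5,32.5,22,0,0.065,0,0.4],
  [-7,32.5,22,0,0.065,0,0.4],
  [-8.5,32.5,21,0,0.065,0,0.4],
  [-10,32.5,21,0,0.065,0,0.4],
  [-11.5,32.5,20,0,0.065,0,0.4],
  [-13,32.5,19,0,0.065,0,0.4],
  [-14,32.5,18,0,0.068,0,0.4],
])

```text
clock: 4.0
eef_pos: [0.5614, -0.0141, 0.1305]
tool_rot: [[-0.859, 0.067, -0.507], [0.063, 0.998, 0.026], [0.507, -0.01, -0.862]]
wrist_force: [0.1, -0.6, 0.5]
opening: 0.0511
```

```bash
python3 - <<'E'
from plan import *
from h import *
plan(RACK,PIN[1]-.060*RACK[:,2],2)
s=manip.read_state(); d=manip.get_image("wrist"); print(s["q"].round(1))
np.savez("pics/w3.npz",eef_pos=s["eef_pos"],tool_rot=s["tool_rot"],**d)
cv2.imwrite("pics/w3.png",cv2.resize(d["color"][:,:,::-1],(800,600)))
E
```

```text
from [ 0.5614 -0.0141  0.1305] to [ 0.5584 -0.0308  0.13  ] dist 0.017 rot deg 0.87
[0.6, -8.4, 0.8] [-0.0021, -0.0043, -0.0059]
[0.7, -8.4, 0.7] [-0.0021, -0.0043, -0.0059]
[ -7.2  41.5  86.2  -2.2  82.7 -92.3]
```

View pics/w3.png

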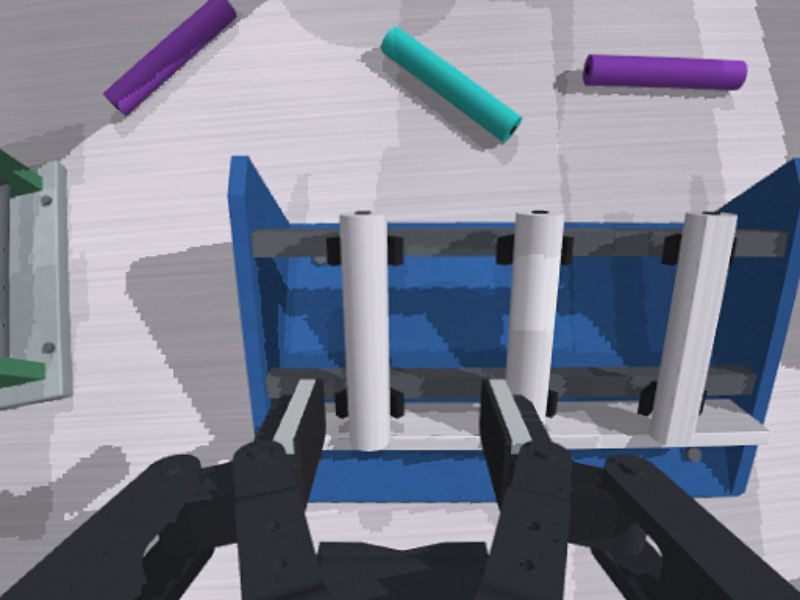

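The left pin is at columns 342-388 and the finger centre is near column 402, so I'm about 17 mm too far to +y. Correcting.

>>> send_rows([
  [0.5,-8.5,0.5,-0.002,-0.004,-0.006,0.4],
  [0.5,-8.5,0.5,-0.002,-0.004,-0.006,0.4],
  [0,0,0,0,0,0,0.4],
])

```text
clock: 4.42
eef_pos: [0.5581, -0.0266, 0.1274]
tool_rot: [[-0.862, 0.053, -0.505], [0.046, 0.999, 0.028], [0.505, 0.001, -0.863]]
wrist_force: [-0.4, 0.4, 0.6]
opening: 0.0513
```

```bash
cat > pinfit.py <<'E'
from plan import *
from h import *
def fit(name,u0,u1,v0,v1,thr=110):
    """pin seen in the tilted wrist view; ROI in 512x384 px; returns in tool frame"""
    s=manip.read_state(); d=manip.get_image("wrist");np.savez(f"pics/{name}.npz",eef_pos=s["eef_pos"],tool_rot=s["tool_rot"],**d)
    cv2.imwrite(f"pics/{name}.png",cv2.resize(d["color"][:,:,::-1],(800,600)))
    P=(cloud(d,s)-s["eef_pos"])@s["tool_rot"]   # tool frame
    h=hsv(d);m=(h[...,1]<60)&(h[...,2]>thr)
    out=[]
    for v in range(v0,v1,4):
        r=np.where(m[v,u0:u1])[0]
        if len(r)<8: continue
        a,b=r.min()+u0,r.max()+u0;c=(a+b)/2
        out.append((v,a,b,*(P[v,int(round(c))]*1000)))
    print(np.round(out,1)); return np.array(out)
E
python3 - <<'E'
from pinfit import *
plan(RACK,PIN[1]-.060*RACK[:,2],1)
fit("w4",225,290,145,250)
E
```

```text
from [ 0.5581 -0.0266  0.1274] to [ 0.5584 -0.0308  0.13  ] dist 0.0049 rot deg 0.49
[0.9, -4.1, -2.5] [-0.0022, -0.0063, 0.0055]
[[145.  238.  267.   51.2  -4.   49. ]
 [149.  238.  267.   48.7  -4.   49.1]
 [153.  238.  267.   46.2  -4.   48.9]
 [157.  238.  267.   43.7  -4.   48.5]
 [161.  238.  267.   41.3  -4.   47.9]
 [165.  238.  267.   38.7  -4.   48.3]
 [169.  238.  267.   36.   -4.   48.4]
 [173.  238.  266.   33.3  -4.1  48.8]
 [177.  238.  267.   30.8  -4.1  48.5]
 [181.  238.  267.   28.4  -4.1  47.5]
 [185.  238.  266.   25.8  -4.1  47.4]
 [189.  238.  266.   22.6  -4.1  48.9]
 [193.  238.  266.   20.5  -4.1  47.2]
 [197.  238.  266.   17.5  -4.1  47.9]
 [201.  238.  266.   14.9  -4.1  47.5]
 [205.  238.  266.   11.7  -4.2  48.7]
 [209.  238.  266.    9.2  -4.2  47.9]
 [213.  238.  266.    6.3  -4.2  48. ]
 [217.  238.  266.    3.4  -4.2  48.2]
 [221.  238.  265.    0.6  -4.2  48. ]
 [225.  239.  265.   -2.4  -4.3  48.1]
 [229.  239.  266.   -5.1  -4.3  47.8]
 [233.  239.  265.   -8.5  -4.3  48.8]
 [237.  239.  265.  -11.   -4.3  47.7]
 [241.  239.  265.  -14.4  -4.3  48.5]
 [245.  239.  265.  -17.8  -4.4  49.1]
 [249.  239.  265.  -20.1  -4.4  47.7]]
```

View pics/w4.png

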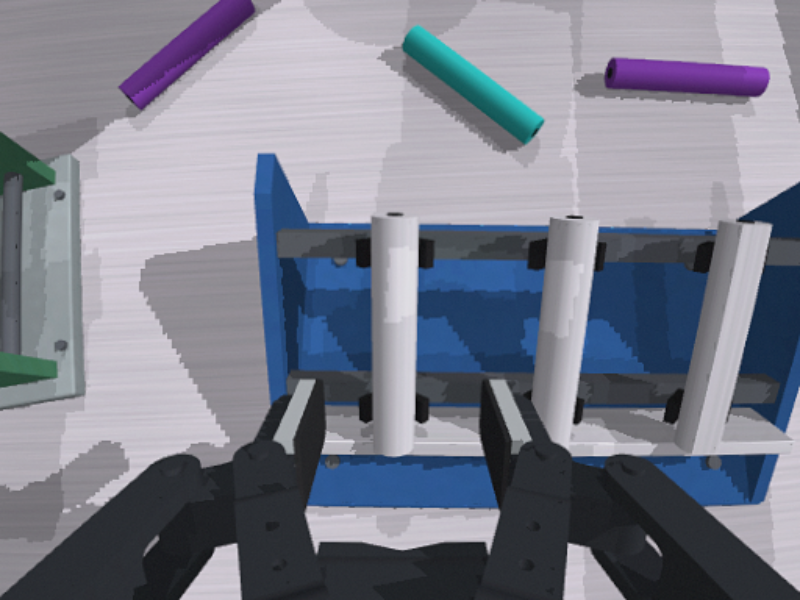

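The pin is parallel to the tool's x, offset -4.1 mm laterally, with its top 48 mm ahead, so its centre is at 58 mm. That matches the plan. Descending.

>>> send_rows([
  [1,-4,5,-0.002,0,0.005,0.4],
  [0,0,14,0,0,0,0.4],
  [0,0,14,0,0,0,0.4],
  [0,0,14,0,0,0,0.4],
  [0,0,14,0,0,0,0.4],
  [0,0,10,0,0,0,0.4],
  [0,0,0,0,0,0,0.4],
])

```text
clock: 5.35
eef_pos: [0.5179, -0.029, 0.0625]
tool_rot: [[-0.861, 0.061, -0.505], [0.053, 0.998, 0.031], [0.506, -0.0, -0.863]]
wrist_force: [1.5, 0.4, -0.3]
opening: 0.0512
```

```bash
python3 - <<'E'
from plan import *
plan(RACK,PIN[1]+.019*RACK[:,2],1)
E
```

```text
from [ 0.5179 -0.029   0.0625] to [ 0.519  -0.0284  0.0615] dist 0.0016 rot deg 0.38
[-1.4, 0.6, 0.3] [0.0008, -0.0064, -0.0014]
```

In position. Closing.

>>> send_rows([
  [-1,0.5,0,0,-0.005,0,0.6],
  [0,0,0,0,0,0,0.8],
  [0,0,0,0,0,0,1],
  [0,0,0,0,0,0,1],
  [0,0,0,0,0,0,1],
  [0,0,0,0,0,0,1],
])

```text
clock: 6.1
eef_pos: [0.5196, -0.0283, 0.0625]
tool_rot: [[-0.865, 0.061, -0.499], [0.053, 0.998, 0.031], [0.5, 0.0, -0.866]]
wrist_force: [-0.3, 1.5, -0.4]
opening: 0.0183
```

>>> send_rows([
  [0,0,-8,0,0,0,1],
  [0,0,-15,0,0,0,1],
  [0,0,-20,0,0,0,1],
  [0,0,-25,0,0,0,1],
  [0,0,-25,0,0,0,1],
  [0,0,0,0,0,0,1],
])

```text
clock: 6.85
eef_pos: [0.5698, -0.0317, 0.1491]
tool_rot: [[-0.867, 0.061, -0.495], [0.053, 0.998, 0.03], [0.496, -0.0, -0.868]]
wrist_force: [-0.0, 0.0, -3.5]
opening: 0.0182
```

```bash
python3 - <<'E'
from plan import *
# grasp height 19 => pin centre at TCP-19mm*z. hover 60 mm above the rails
plan(RAIL,railpt(0,0,.010)-.040*RAIL[:,2],10)
from h import *
s=manip.read_state(); d=manip.get_image("wrist");cv2.imwrite("pics/w5.png",cv2.resize(d["color"][:,:,::-1],(800,600)))
E
```

```text
from [ 0.5698 -0.0317  0.1491] to [ 0.4708 -0.3035  0.1394] dist 0.2894 rot deg 32.01
[6.7, -27.7, 4.9] [-0.0106, -0.0502, -0.0221]
[7.5, -27.6, 4.3] [-0.0106, -0.0502, -0.0221]
[8.3, -27.5, 3.6] [-0.0106, -0.0502, -0.0221]
[9.1, -27.3, 2.9] [-0.0106, -0.0502, -0.0221]
[9.8, -27.1, 2.1] [-0.0106, -0.0502, -0.0221]
[10.5, -26.9, 1.3] [-0.0106, -0.0502, -0.0221]
[11.1, -26.7, 0.5] [-0.0106, -0.0502, -0.0221]
[11.7, -26.5, -0.4] [-0.0106, -0.0502, -0.0221]
[12.3, -26.2, -1.2] [-0.0106, -0.0502, -0.0221]
[12.8, -25.9, -2.1] [-0.0106, -0.0502, -0.0221]
```

View pics/w5.png

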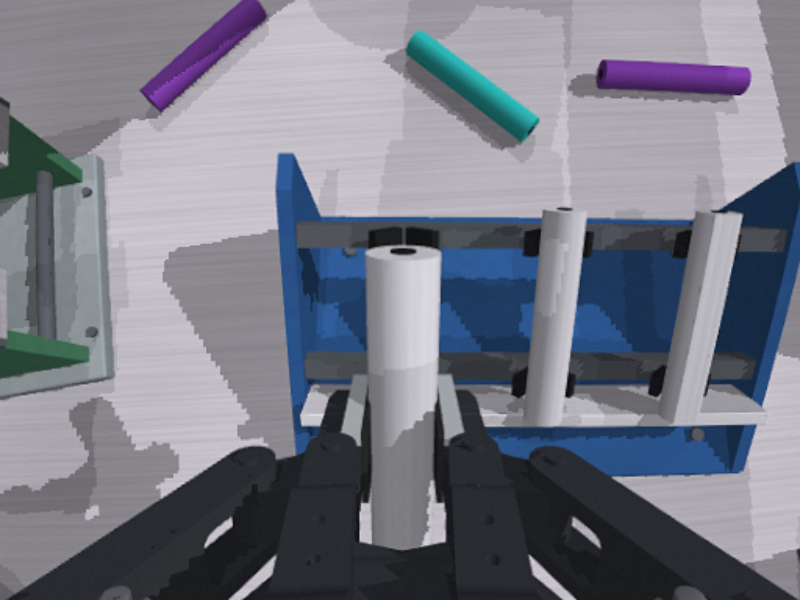

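Pin A is held squarely. I'm carrying it to a hover above the start marks, upright and tilted 9°.

```bash
python3 - <<'E'
from plan import *
plan(RAIL,railpt(0,0,.010)-.085*RAIL[:,2],8)
E
```

```text
from [ 0.569  -0.0316  0.1481] to [ 0.4716 -0.3104  0.1838] dist 0.2975 rot deg 32.11
[10.9, -35.5, 1.1] [-0.0131, -0.063, -0.0276]
[11.9, -35.2, -0.1] [-0.0131, -0.063, -0.0276]
[12.8, -34.9, -1.3] [-0.0131, -0.063, -0.0276]
[13.7, -34.5, -2.6] [-0.0131, -0.063, -0.0276]
[14.4, -34.0, -3.9] [-0.0131, -0.063, -0.0276]
[15.1, -33.6, -5.3] [-0.0131, -0.063, -0.0276]
[15.6, -33.1, -6.7] [-0.0131, -0.063, -0.0276]
[16.0, -32.5, -8.1] [-0.0131, -0.063, -0.0276]
```

>>> send_rows([
  [11,-20,-20,-0.013,-0.063,-0.028,1],
  [12,-35,-10,-0.013,-0.063,-0.028,1],
  [13,-35,-5,-0.013,-0.063,-0.028,1],
  [14,-35,-3,-0.013,-0.063,-0.028,1],
  [14,-35,-3,-0.013,-0.063,-0.028,1],
  [15,-34,-3,-0.013,-0.063,-0.028,1],
  [15,-34,-3,-0.013,-0.063,-0.028,1],
  [15,-33,-3,-0.013,-0.063,-0.028,1],
])

```text
clock: 7.9
eef_pos: [0.4833, -0.3014, 0.196]
tool_rot: [[-0.991, -0.135, -0.018], [-0.137, 0.977, 0.163], [-0.004, 0.164, -0.986]]
wrist_force: [0.3, 0.2, -3.6]
opening: 0.0179
```

```bash
python3 - <<'E'
from plan import *
plan(RAIL,railpt(0,0,.010)-.04*RAIL[:,2],3)
E
```

```text
from [ 0.4833 -0.3014  0.196 ] to [ 0.4708 -0.3035  0.1394] dist 0.058 rot deg 0.9
[4.3, -3.2, 18.6] [0.0025, 0.0008, 0.0045]
[4.3, -3.2, 18.6] [0.0025, 0.0008, 0.0045]
[4.3, -3.1, 18.6] [0.0025, 0.0008, 0.0045]
```

>>> send_rows([
  [4,-3,18,0.002,0,0.004,1],
  [4,-3,18,0.002,0,0.004,1],
  [4,-3,18,0.002,0,0.004,1],
  [0,0,0,0,0,0,1],
])

```text
clock: 8.4
eef_pos: [0.4664, -0.3042, 0.1367]
tool_rot: [[-0.993, -0.117, -0.021], [-0.119, 0.98, 0.161], [0.002, 0.163, -0.987]]
wrist_force: [-0.5, -0.9, -2.3]
opening: 0.018
```

```bash
python3 - <<'E'
from plan import *
plan(RAIL,railpt(0,0,.010-.018),1)
from h import *
s=manip.read_state(); d=manip.get_image("wrist");cv2.imwrite("pics/w6.png",cv2.resize(d["color"][:,:,::-1],(800,600)))
d=manip.get_image("scene");cv2.imwrite("pics/s6.png",cv2.resize(d["color"][90:240,90:290,::-1],(800,600),interpolation=cv2.INTER_CUBIC))
E
```

```text
from [ 0.4664 -0.3042  0.1367] to [ 0.4696 -0.2945  0.0821] dist 0.0556 rot deg 0.46
[-4.5, 0.3, 55.4] [0.0064, -0.0011, -0.0049]
```

View pics/w6.png

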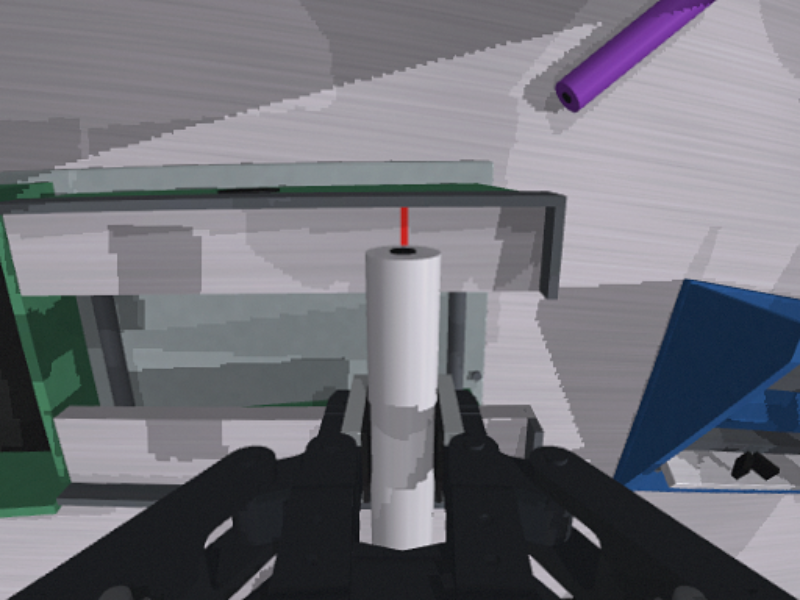

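View pics/s6.png

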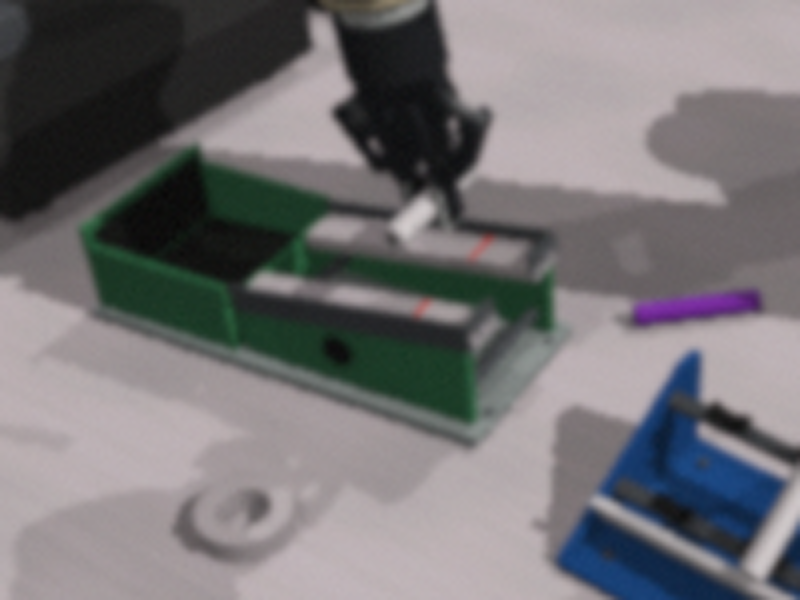

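The wrist view shows the pin in line with the red mark at (404,225), square and centred. Lowering it.

>>> send_rows([
  [-4.5,0,14,0.005,0,-0.005,1],
  [0,0,14,0,0,0,1],
  [0,0,12,0,0,0,1],
  [0,0,8,0,0,0,1],
  [0,0,0,0,0,0,1],
])

```text
clock: 9.12
eef_pos: [0.4718, -0.2958, 0.0881]
tool_rot: [[-0.992, -0.125, -0.018], [-0.126, 0.98, 0.154], [-0.002, 0.155, -0.988]]
wrist_force: [0.6, -0.0, -2.9]
opening: 0.0181
```

```bash
python3 - <<'E'
from plan import *
plan(RAIL,railpt(0,0,.010-.018),1)
E
```

```text
from [ 0.4718 -0.2958  0.0881] to [ 0.4696 -0.2945  0.0821] dist 0.0065 rot deg 0.19
[2.0, 0.7, 6.2] [-0.0019, 0.0012, 0.0024]
```

>>> send_rows([
  [2,0.5,2,-0.002,0,0.002,1],
  [0,0,2,0,0,0,1],
])

```text
clock: 9.38
eef_pos: [0.4698, -0.2952, 0.0845]
tool_rot: [[-0.992, -0.122, -0.017], [-0.124, 0.98, 0.155], [-0.002, 0.156, -0.988]]
wrist_force: [1.0, 1.2, -3.5]
opening: 0.0182
```

>>> send_rows([
  [0,0,1.5,0,0,0,1],
  [0,0,0,0,0,0,1],
])

```text
clock: 9.62
eef_pos: [0.4698, -0.2952, 0.0831]
tool_rot: [[-0.992, -0.122, -0.017], [-0.123, 0.98, 0.155], [-0.002, 0.156, -0.988]]
wrist_force: [-0.9, -0.4, -2.6]
opening: 0.018
```

>>> send_rows([
  [0,0,1.5,0,0,0,1],
  [0,0,0,0,0,0,1],
])

```text
clock: 9.88
eef_pos: [0.4699, -0.295, 0.0818]
tool_rot: [[-0.992, -0.122, -0.017], [-0.123, 0.98, 0.154], [-0.003, 0.155, -0.988]]
wrist_force: [-0.2, -0.1, -2.8]
opening: 0.0183
```

>>> send_rows([
  [0,0,1.5,0,0,0,1],
  [0,0,0,0,0,0,1],
])

```text
clock: 10.12
eef_pos: [0.4701, -0.295, 0.0814]
tool_rot: [[-0.992, -0.122, -0.016], [-0.123, 0.98, 0.154], [-0.003, 0.154, -0.988]]
wrist_force: [0.0, 0.3, -2.6]
opening: 0.0184
```

>>> send_rows([
  [0,0,1.5,0,0,0,1],
  [0,0,0,0,0,0,1],
])

```text
clock: 10.38
eef_pos: [0.4702, -0.2951, 0.0813]
tool_rot: [[-0.992, -0.123, -0.015], [-0.124, 0.981, 0.153], [-0.004, 0.153, -0.988]]
wrist_force: [-0.4, 0.3, -2.8]
opening: 0.0184
```

>>> send_rows([
  [0,0,1.5,0,0,0,1],
  [0,0,0,0,0,0,1],
])

```text
clock: 10.62
eef_pos: [0.4703, -0.2952, 0.0813]
tool_rot: [[-0.992, -0.123, -0.014], [-0.124, 0.981, 0.152], [-0.005, 0.152, -0.988]]
wrist_force: [-0.5, -0.3, -2.6]
opening: 0.0184
```

```bash
python3 - <<'E'
from plan import *
from h import *
s=manip.read_state();print(s["q"].round(2),s["effort"].round(2),s["wrist_force"],s["wrist_torque"]); d=manip.get_image("wrist");cv2.imwrite("pics/w7.png",cv2.resize(d["color"][:,:,::-1],(800,600)))
np.savez("pics/w7.npz",eef_pos=s["eef_pos"],tool_rot=s["tool_rot"],**d)
d=manip.get_image("scene");cv2.imwrite("pics/s7.png",cv2.resize(d["color"][90:240,90:290,::-1],(800,600),interpolation=cv2.INTER_CUBIC))
E
```

```text
[ -41.7    35.59  103.88    8.16   47.24 -144.73] [ 4.000e-02 -6.296e+01 -1.836e+01  2.900e-01  3.300e-01 -2.000e-02] [-0.46433668 -0.28191667 -2.58127706] [-0.11796722  0.13361216  0.02638346]
```

View pics/w7.png

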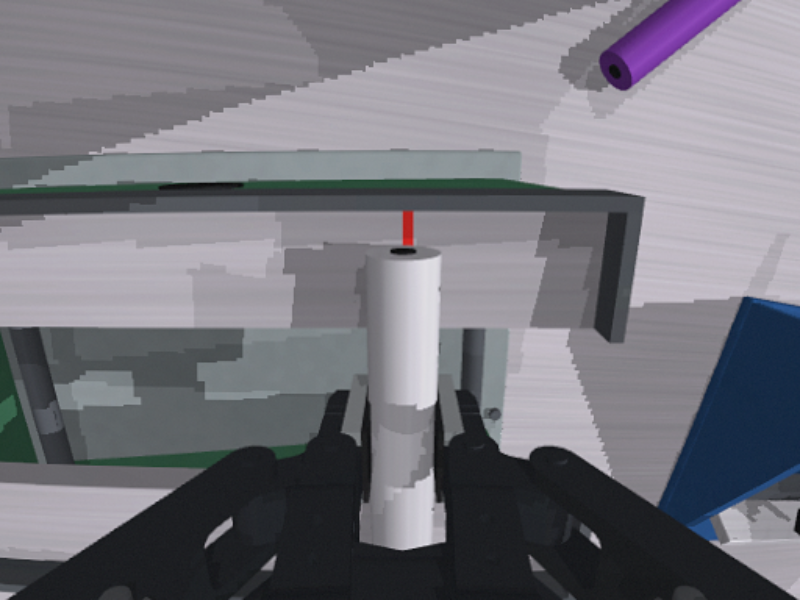

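View pics/s7.png

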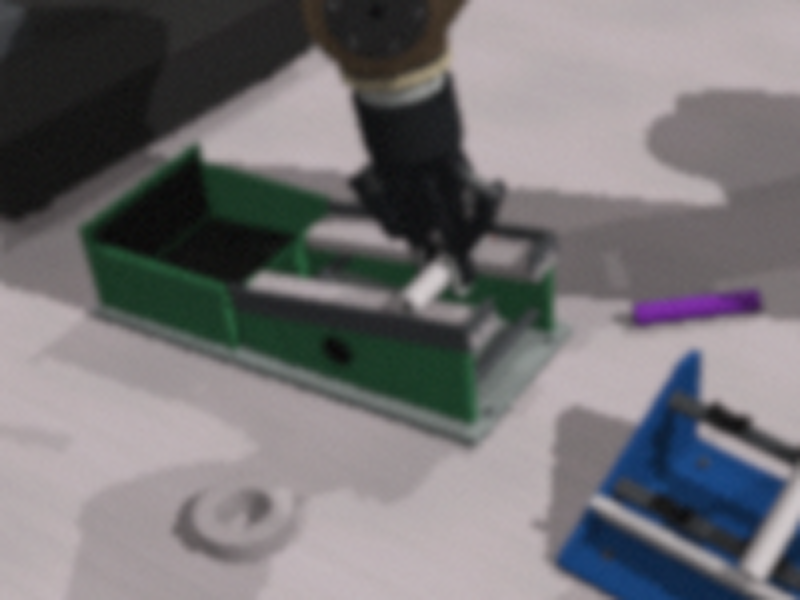

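>>> send_rows([
  [0,0,2,0,0,0,1],
])

```text
clock: 10.85
eef_pos: [0.4704, -0.2952, 0.0808]
tool_rot: [[-0.992, -0.123, -0.013], [-0.124, 0.981, 0.151], [-0.006, 0.152, -0.988]]
wrist_force: [-10.9, 1.9, 38.8]
opening: 0.0183
```

Contact is confirmed: pushing gives 39 N. I'll relax, open, then lift the fingers away.

>>> send_rows([
  [0,0,-0.5,0,0,0,1],
  [0,0,0,0,0,0,0.4],
  [0,0,0,0,0,0,0.4],
  [0,0,0,0,0,0,0.4],
  [0,0,0,0,0,0,0.4],
])

```text
clock: 11.48
eef_pos: [0.4708, -0.2956, 0.0808]
tool_rot: [[-0.992, -0.123, -0.013], [-0.124, 0.981, 0.151], [-0.006, 0.151, -0.988]]
wrist_force: [-0.3, -0.4, 0.1]
opening: 0.0517
```

>>> send_rows([
  [0,0,-12,0,0,0,0.4],
  [0,0,-20,0,0,0,0.4],
  [0,0,-30,0,0,0,0.4],
  [0,0,-30,0,0,0,0.4],
  [0,0,-20,0,0,0,0.4],
])

```text
clock: 12.1
eef_pos: [0.4719, -0.3126, 0.1965]
tool_rot: [[-0.992, -0.123, -0.014], [-0.124, 0.981, 0.152], [-0.005, 0.153, -0.988]]
wrist_force: [-0.4, -0.2, 0.0]
opening: 0.051
```

```bash
python3 - <<'E'
from plan import *
from h import *
s=manip.read_state(); d=manip.get_image("wrist");cv2.imwrite("pics/w8.png",cv2.resize(d["color"][:,:,::-1],(800,600)))
np.savez("pics/w8.npz",eef_pos=s["eef_pos"],tool_rot=s["tool_rot"],**d)
E
```

```text
(no output)
```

View pics/w8.png

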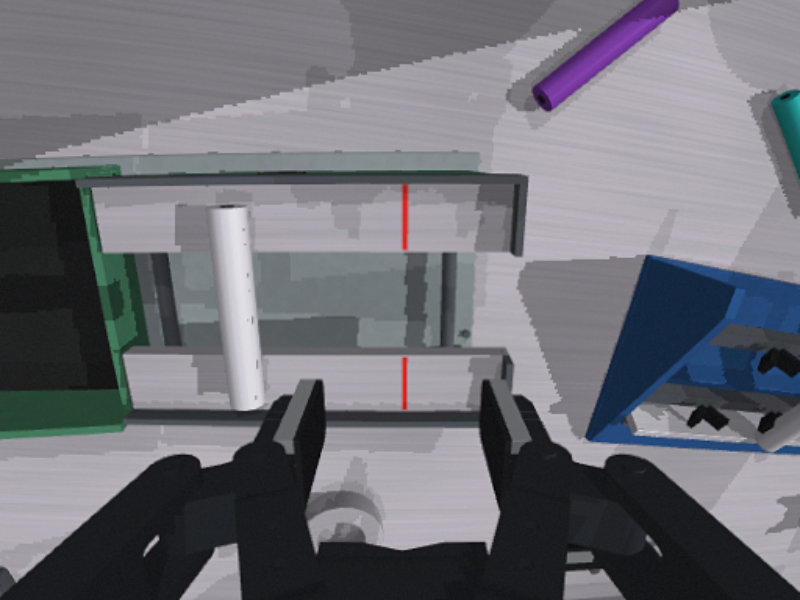

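The pin is at (235,300), rolling downhill square, so it is plain. Next I'll plan the move to the middle pin while it settles.

```bash
python3 - <<'E'
from plan import *
plan(RACK,PIN[2]-.065*RACK[:,2],10)
E
```

```text
from [ 0.4725 -0.3134  0.1988] to [0.5649 0.0436 0.1343] dist 0.3744 rot deg 32.52
[-13.5, 32.9, 11.6] [0.01, 0.0514, 0.0219]
[-13.4, 33.3, 10.6] [0.01, 0.0514, 0.0219]
[-13.2, 33.7, 9.6] [0.01, 0.0514, 0.0219]
[-12.9, 34.1, 8.6] [0.01, 0.0514, 0.0219]
[-12.6, 34.4, 7.6] [0.01, 0.0514, 0.0219]
[-12.2, 34.8, 6.6] [0.01, 0.0514, 0.0219]
[-11.7, 35.1, 5.6] [0.01, 0.0514, 0.0219]
[-11.2, 35.4, 4.7] [0.01, 0.0514, 0.0219]
[-10.7, 35.7, 3.8] [0.01, 0.0514, 0.0219]
[-10.0, 35.9, 2.9] [0.01, 0.0514, 0.0219]
```

>>> send_rows([
  [-13,33,8,0.01,0.051,0.022,0.4],
  [-13,33,8,0.01,0.051,0.022,0.4],
  [-13,34,8,0.01,0.051,0.022,0.4],
  [-13,34,8,0.01,0.051,0.022,0.4],
  [-12,34,7,0.01,0.051,0.022,0.4],
  [-12,35,7,0.01,0.051,0.022,0.4],
  [-12,35,6,0.01,0.051,0.022,0.4],
  [-11,35,5,0.01,0.051,0.022,0.4],
])

```text
clock: 13.15
eef_pos: [0.5475, -0.0246, 0.1565]
tool_rot: [[-0.911, 0.04, -0.41], [0.025, 0.999, 0.042], [0.412, 0.028, -0.911]]
wrist_force: [0.1, 0.5, -0.4]
opening: 0.0516
```

```bash
python3 - <<'E'
from plan import *
plan(RACK,PIN[2]-.060*RACK[:,2],3)
E
```

```text
from [ 0.5475 -0.0246  0.1565] to [0.5624 0.0437 0.13  ] dist 0.0748 rot deg 5.99
[-7.6, 22.7, 7.0] [0.0052, 0.033, 0.0099]
[-7.6, 22.8, 6.6] [0.0052, 0.033, 0.0099]
[-7.6, 22.9, 6.2] [0.0052, 0.033, 0.0099]
```

>>> send_rows([
  [-7.5,22,7,0.005,0.033,0.01,0.4],
  [-7.5,22,7,0.005,0.033,0.01,0.4],
  [-7.5,19,6,0.005,0.033,0.01,0.4],
  [0,0,0,0,0,0,0.4],
])

```text
clock: 13.65
eef_pos: [0.5623, 0.0432, 0.1285]
tool_rot: [[-0.862, 0.057, -0.504], [0.05, 0.998, 0.028], [0.505, -0.001, -0.863]]
wrist_force: [0.2, -0.2, 0.5]
opening: 0.0514
```

```bash
python3 - <<'E'
from pinfit import *
plan(RACK,PIN[2]-.060*RACK[:,2],1)
fit("w9",225,290,150,230)
d=manip.get_image("scene");cv2.imwrite("pics/s9.png",cv2.resize(d["color"][90:240,90:290,::-1],(800,600),interpolation=cv2.INTER_CUBIC))
E
```

```text
from [0.5623 0.0432 0.1285] to [0.5624 0.0437 0.13  ] dist 0.0016 rot deg 0.34
[0.6, 0.5, -1.3] [-0.0019, -0.0054, 0.0013]
[[150.  245.  275.   48.1   1.   49. ]
 [154.  245.  274.   45.5   1.   49.4]
 [158.  245.  274.   43.    1.   48.7]
 [162.  245.  274.   40.5   1.   48.7]
 [166.  245.  274.   37.9   1.   48.9]
 [170.  245.  274.   35.1   1.   49.6]
 [174.  245.  274.   32.6   1.1  49.3]
 [178.  245.  274.   30.2   1.   48.1]
 [182.  245.  274.   27.4   1.1  48.7]
 [186.  245.  274.   24.7   1.1  49. ]
 [190.  245.  274.   22.    1.1  48.7]
 [194.  245.  273.   19.    0.4  49.6]
 [198.  245.  273.   16.5   0.4  48.8]
 [202.  245.  273.   13.7   0.4  48.9]
 [206.  245.  273.   10.9   0.4  48.9]
 [210.  245.  273.    7.9   0.4  49.6]
 [214.  245.  273.    5.5   0.4  48.3]
 [218.  245.  273.    2.7   0.4  48. ]
 [222.  246.  273.   -0.    1.1  47.8]
 [226.  245.  273.   -3.5   0.5  49.1]]
```

View pics/w9.png

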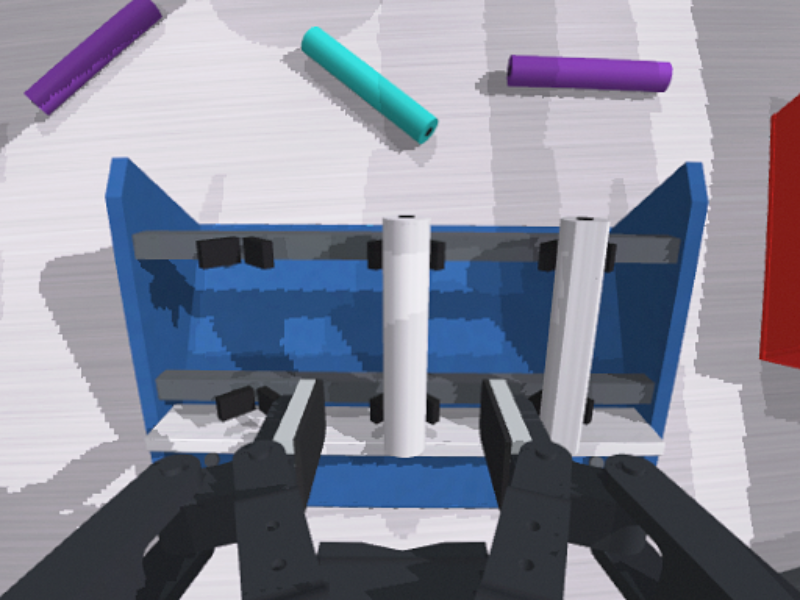

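View pics/s9.png

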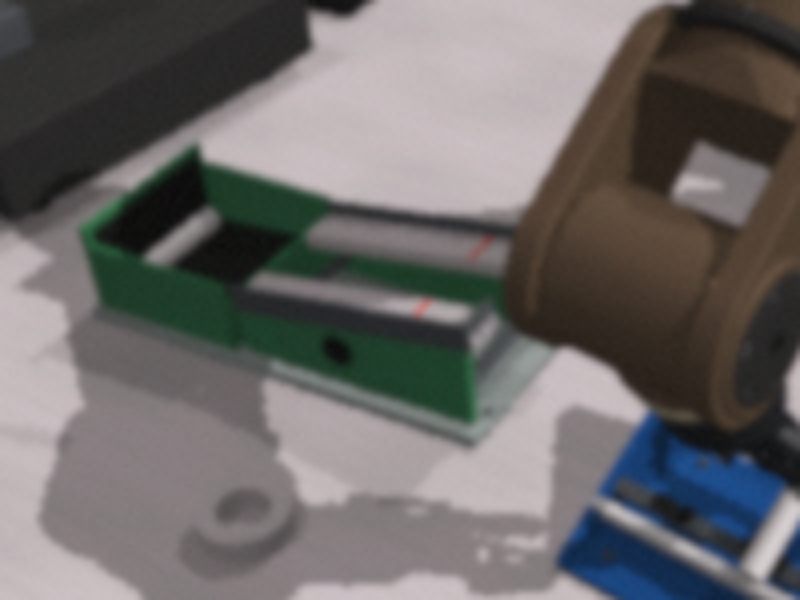

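The first pin lies in the trough at (185,235) in the scene crop. The middle pin is centred (+0.8 mm) with its centre 59 mm ahead. Descending and gripping.

>>> send_rows([
  [0,0.8,6,-0.002,-0.004,0,0.4],
  [0,0,14,0,0,0,0.4],
  [0,0,14,0,0,0,0.4],
  [0,0,14,0,0,0,0.4],
  [0,0,14,0,0,0,0.4],
  [0,0,11,0,0,0,0.4],
  [0,0,0,0,0,0,0.4],
])

```text
clock: 14.62
eef_pos: [0.5224, 0.0432, 0.0622]
tool_rot: [[-0.865, 0.062, -0.498], [0.053, 0.998, 0.032], [0.499, 0.001, -0.866]]
wrist_force: [0.7, -0.6, 0.0]
opening: 0.0513
```

```bash
python3 - <<'E'
from plan import *
plan(RACK,PIN[2]+.019*RACK[:,2],1)
E
```

```text
from [0.5224 0.0432 0.0622] to [0.523  0.0461 0.0615] dist 0.003 rot deg 0.17
[-0.7, 2.9, 0.3] [0.0021, 0.0009, -0.0018]
```

>>> send_rows([
  [-0.5,2.5,0,0.002,0,0,0.4],
  [0,0,0,0,0,0,0.6],
  [0,0,0,0,0,0,0.8],
  [0,0,0,0,0,0,1],
  [0,0,0,0,0,0,1],
  [0,0,0,0,0,0,1],
  [0,0,0,0,0,0,1],
])

```text
clock: 15.5
eef_pos: [0.5241, 0.0466, 0.0627]
tool_rot: [[-0.866, 0.061, -0.496], [0.053, 0.998, 0.031], [0.497, 0.0, -0.868]]
wrist_force: [-0.3, 1.4, -1.3]
opening: 0.018
```

>>> send_rows([
  [0,0,-8,0,0,0,1],
  [0,0,-15,0,0,0,1],
  [0,0,-25,0,0,0,1],
  [0,0,-30,0,0,0,1],
  [0,0,-30,0,0,0,1],
  [0,0,0,0,0,0,1],
])

```text
clock: 16.25
eef_pos: [0.5814, 0.0424, 0.1626]
tool_rot: [[-0.867, 0.061, -0.494], [0.054, 0.998, 0.03], [0.495, -0.001, -0.869]]
wrist_force: [0.2, 0.3, -2.5]
opening: 0.0182
```

```bash
python3 - <<'E'
from plan import *
plan(RAIL,railpt(0,0,.010)-.085*RAIL[:,2],10)
E
```

```text
from [0.5814 0.0424 0.1626] to [ 0.4716 -0.3104  0.1838] dist 0.3701 rot deg 31.93
[8.7, -35.9, 2.5] [-0.0106, -0.05, -0.0221]
[9.6, -35.7, 1.7] [-0.0106, -0.05, -0.0221]
[10.4, -35.5, 0.8] [-0.0106, -0.05, -0.0221]
[11.2, -35.3, -0.1] [-0.0106, -0.05, -0.0221]
[12.0, -35.0, -1.1] [-0.0106, -0.05, -0.0221]
[12.7, -34.7, -2.0] [-0.0106, -0.05, -0.0221]
[13.3, -34.4, -3.1] [-0.0106, -0.05, -0.0221]
[13.9, -34.1, -4.1] [-0.0106, -0.05, -0.0221]
[14.4, -33.7, -5.2] [-0.0106, -0.05, -0.0221]
[14.9, -33.3, -6.3] [-0.0106, -0.05, -0.0221]
```

>>> send_rows([
  [9,-25,-15,-0.011,-0.05,-0.022,1],
  [10,-35,-4,-0.011,-0.05,-0.022,1],
  [10,-35,-2,-0.011,-0.05,-0.022,1],
  [11,-35,-1,-0.011,-0.05,-0.022,1],
  [12,-35,-1,-0.011,-0.05,-0.022,1],
  [12,-35,-2,-0.011,-0.05,-0.022,1],
  [13,-34,-2,-0.011,-0.05,-0.022,1],
  [13,-34,-2,-0.011,-0.05,-0.022,1],
])

```text
clock: 17.25
eef_pos: [0.5014, -0.232, 0.1932]
tool_rot: [[-0.989, -0.087, -0.116], [-0.102, 0.986, 0.131], [0.103, 0.141, -0.985]]
wrist_force: [-0.3, -0.6, -2.1]
opening: 0.0182
```

```bash
python3 - <<'E'
from plan import *
plan(RAIL,railpt(0,0,.010)-.045*RAIL[:,2],4)
E
```

```text
from [ 0.5014 -0.232   0.1932] to [ 0.4709 -0.3042  0.1443] dist 0.0924 rot deg 6.08
[8.1, -18.9, 10.6] [-0.0033, -0.0247, -0.0091]
[8.6, -18.8, 10.3] [-0.0033, -0.0247, -0.0091]
[9.0, -18.8, 10.0] [-0.0033, -0.0247, -0.0091]
[9.4, -18.7, 9.7] [-0.0033, -0.0247, -0.0091]
```

>>> send_rows([
  [8,-19,8,-0.003,-0.025,-0.009,1],
  [8.5,-19,8,-0.003,-0.025,-0.009,1],
  [9,-18,9,-0.003,-0.025,-0.009,1],
  [9,-17,10,-0.003,-0.025,-0.009,1],
  [0,0,0,0,0,0,1],
])

```text
clock: 17.88
eef_pos: [0.4654, -0.3048, 0.1451]
tool_rot: [[-0.993, -0.117, -0.02], [-0.119, 0.98, 0.159], [0.001, 0.16, -0.987]]
wrist_force: [-0.5, 0.4, -2.2]
opening: 0.0183
```

```bash
python3 - <<'E'
from plan import *
from h import *
plan(RAIL,railpt(0,0,.010-.0175),1)
d=manip.get_image("wrist");cv2.imwrite("pics/w10.png",cv2.resize(d["color"][:,:,::-1],(800,600)))
E
```

```text
from [ 0.4654 -0.3048  0.1451] to [ 0.4697 -0.2945  0.0826] dist 0.0635 rot deg 0.35
[-5.5, -0.5, 63.3] [0.004, -0.0001, -0.0046]
```

View pics/w10.png

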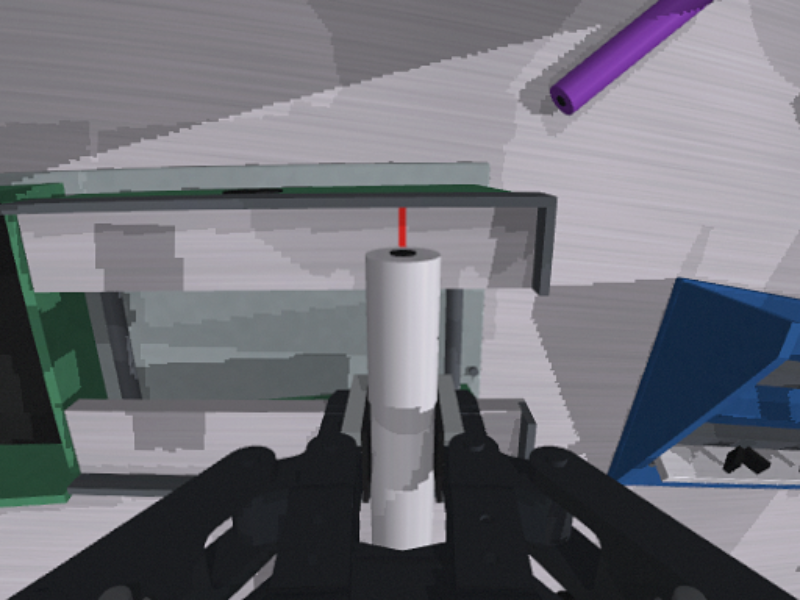

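The pin is in line with the mark. Lowering.

>>> send_rows([
  [-5.5,-0.5,14,0.004,0,-0.004,1],
  [0,0,14,0,0,0,1],
  [0,0,14,0,0,0,1],
  [0,0,12,0,0,0,1],
  [0,0,2,0,0,0,1],
  [0,0,0,0,0,0,1],
])

```text
clock: 18.68
eef_pos: [0.4714, -0.2924, 0.0861]
tool_rot: [[-0.992, -0.125, -0.021], [-0.127, 0.98, 0.155], [0.001, 0.156, -0.988]]
wrist_force: [0.5, -1.1, -2.5]
opening: 0.0185
```

```bash
python3 - <<'E'
from plan import *
plan(RAIL,railpt(0,0,.010-.0175),1)
E
```

```text
from [ 0.4714 -0.2924  0.0861] to [ 0.4697 -0.2945  0.0826] dist 0.0045 rot deg 0.2
[2.0, -2.4, 3.2] [0.0001, -0.0019, 0.0028]
```

>>> send_rows([
  [2,-2.5,2,0,-0.002,0.003,1],
  [0,0,1.5,0,0,0,1],
])

```text
clock: 18.92
eef_pos: [0.4698, -0.2951, 0.0828]
tool_rot: [[-0.992, -0.122, -0.018], [-0.123, 0.98, 0.154], [-0.001, 0.155, -0.988]]
wrist_force: [-0.1, -0.1, -3.2]
opening: 0.0181
```

>>> send_rows([
  [0,0,1.5,0,0,0,1],
])

```text
clock: 19.05
eef_pos: [0.4698, -0.2951, 0.0814]
tool_rot: [[-0.992, -0.121, -0.018], [-0.123, 0.98, 0.154], [-0.001, 0.155, -0.988]]
wrist_force: [-0.4, -0.7, -2.9]
opening: 0.0181
```

>>> send_rows([
  [0,0,1.5,0,0,0,1],
])

```text
clock: 19.18
eef_pos: [0.4698, -0.2951, 0.081]
tool_rot: [[-0.992, -0.122, -0.017], [-0.123, 0.98, 0.154], [-0.002, 0.154, -0.988]]
wrist_force: [-6.8, 0.5, 21.5]
opening: 0.0182
```

Contact (21 N). Releasing and lifting.

>>> send_rows([
  [0,0,0,0,0,0,1],
  [0,0,0,0,0,0,0.4],
  [0,0,0,0,0,0,0.4],
  [0,0,0,0,0,0,0.4],
  [0,0,0,0,0,0,0.4],
])

```text
clock: 19.8
eef_pos: [0.4702, -0.2955, 0.0817]
tool_rot: [[-0.992, -0.122, -0.016], [-0.123, 0.981, 0.152], [-0.003, 0.153, -0.988]]
wrist_force: [0.5, 0.3, -1.2]
opening: 0.0509
```

>>> send_rows([
  [0,0,-12,0,0,0,0.4],
  [0,0,-20,0,0,0,0.4],
  [0,0,-30,0,0,0,0.4],
  [0,0,-30,0,0,0,0.4],
  [0,0,-20,0,0,0,0.4],
])

```text
clock: 20.42
eef_pos: [0.4717, -0.3129, 0.1976]
tool_rot: [[-0.992, -0.122, -0.017], [-0.123, 0.981, 0.153], [-0.002, 0.154, -0.988]]
wrist_force: [-0.3, 0.1, 0.6]
opening: 0.0512
```

```bash
python3 - <<'E'
from plan import *
from h import *
s=manip.read_state(); d=manip.get_image("wrist");cv2.imwrite("pics/w11.png",cv2.resize(d["color"][:,:,::-1],(800,600)))
E
```

View pics/w11.png

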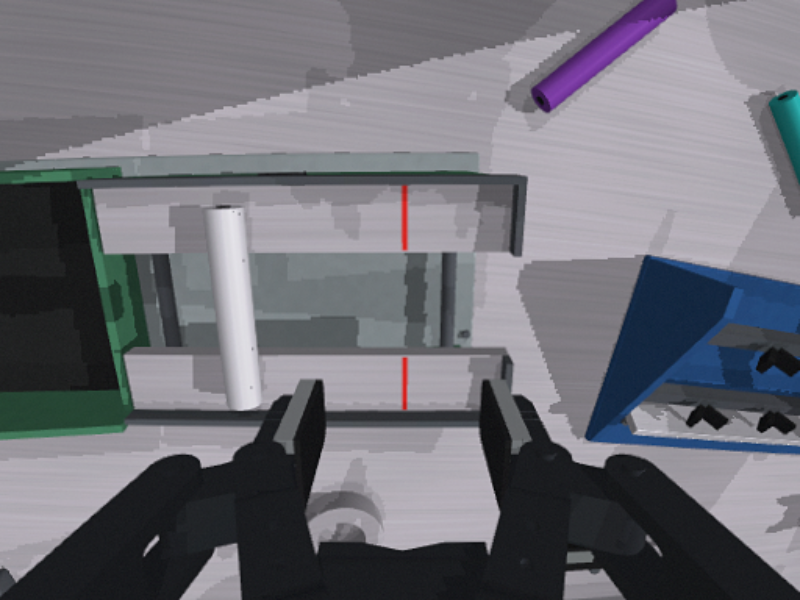

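The second pin, at (232,300), is also rolling, so it is plain too. On to the third pin.

```bash
python3 - <<'E'
from plan import *
plan(RACK,PIN[3]-.065*RACK[:,2],12)
E
```

```text
from [ 0.4724 -0.3138  0.1999] to [0.5687 0.1186 0.1343] dist 0.4478 rot deg 32.37
[-12.4, 33.5, 10.7] [0.0084, 0.0426, 0.0182]
[-12.2, 33.8, 9.9] [0.0084, 0.0426, 0.0182]
[-12.0, 34.1, 9.1] [0.0084, 0.0426, 0.0182]
[-11.7, 34.4, 8.3] [0.0084, 0.0426, 0.0182]
[-11.4, 34.7, 7.5] [0.0084, 0.0426, 0.0182]
[-11.1, 35.0, 6.8] [0.0084, 0.0426, 0.0182]
[-10.7, 35.2, 6.0] [0.0084, 0.0426, 0.0182]
[-10.3, 35.5, 5.3] [0.0084, 0.0426, 0.0182]
[-9.9, 35.7, 4.5] [0.0084, 0.0426, 0.0182]
[-9.4, 35.9, 3.8] [0.0084, 0.0426, 0.0182]
[-8.9, 36.1, 3.1] [0.0084, 0.0426, 0.0182]
[-8.4, 36.3, 2.4] [0.0084, 0.0426, 0.0182]
```

>>> send_rows([
  [-12,34,8,0.008,0.043,0.018,0.4],
  [-12,34,8,0.008,0.043,0.018,0.4],
  [-12,34,8,0.008,0.043,0.018,0.4],
  [-12,34,8,0.008,0.043,0.018,0.4],
  [-11,35,7,0.008,0.043,0.018,0.4],
  [-11,35,7,0.008,0.043,0.018,0.4],
  [-11,35,6,0.008,0.043,0.018,0.4],
  [-10,35,5,0.008,0.043,0.018,0.4],
])

```text
clock: 21.48
eef_pos: [0.5379, -0.0214, 0.1647]
tool_rot: [[-0.936, 0.016, -0.352], [-0.005, 0.998, 0.058], [0.352, 0.056, -0.934]]
wrist_force: [0.1, -1.1, -0.3]
opening: 0.0512
```

```bash
python3 - <<'E'
from plan import *
plan(RACK,PIN[3]-.060*RACK[:,2],5)
E
```

```text
from [ 0.5379 -0.0214  0.1647] to [0.5662 0.1187 0.13  ] dist 0.1471 rot deg 10.14
[-7.9, 27.7, 6.1] [0.0064, 0.0324, 0.0126]
[-7.7, 27.8, 5.7] [0.0064, 0.0324, 0.0126]
[-7.5, 28.0, 5.3] [0.0064, 0.0324, 0.0126]
[-7.4, 28.1, 4.8] [0.0064, 0.0324, 0.0126]
[-7.1, 28.2, 4.4] [0.0064, 0.0324, 0.0126]
```

>>> send_rows([
  [-8,28,6,0.006,0.032,0.013,0.4],
  [-8,28,6,0.006,0.032,0.013,0.4],
  [-7.5,27,5,0.006,0.032,0.013,0.4],
  [-7.5,27,5,0.006,0.032,0.013,0.4],
  [-7,24,4,0.006,0.032,0.013,0.4],
  [0,0,0,0,0,0,0.4],
])

```text
clock: 22.22
eef_pos: [0.5671, 0.12, 0.1291]
tool_rot: [[-0.863, 0.06, -0.502], [0.053, 0.998, 0.028], [0.503, -0.002, -0.864]]
wrist_force: [-1.3, -0.9, 0.4]
opening: 0.0509
```

```bash
python3 - <<'E'
from pinfit import *
plan(RACK,PIN[3]-.060*RACK[:,2],1)
fit("w12",225,290,150,230)
d=manip.get_image("scene");cv2.imwrite("pics/s12.png",cv2.resize(d["color"][90:240,90:290,::-1],(800,600),interpolation=cv2.INTER_CUBIC))
E
```

```text
from [0.5671 0.12   0.1291] to [0.5662 0.1187 0.13  ] dist 0.0017 rot deg 0.24
[1.1, -1.3, -0.3] [-0.0014, -0.0037, -0.0014]
[[150.  242.  272.   47.7  -0.9  51.4]
 [154.  242.  271.   45.   -1.5  52.1]
 [158.  242.  271.   42.3  -1.5  52.7]
 [162.  242.  271.   39.7  -1.5  52.4]
 [166.  242.  271.   37.4  -1.5  51.2]
 [170.  242.  271.   34.9  -1.5  50.7]
 [174.  242.  271.   31.9  -1.5  51.8]
 [178.  242.  271.   29.6  -1.5  50.5]
 [182.  242.  271.   26.7  -1.5  51.5]
 [186.  242.  271.   23.9  -1.5  51.6]
 [190.  242.  271.   21.1  -1.5  51.7]
 [194.  242.  271.   18.4  -1.5  51.7]
 [198.  242.  270.   15.8  -1.6  51.1]
 [202.  243.  270.   12.6  -1.6  52.1]
 [206.  242.  270.   10.3  -1.6  50.7]
 [210.  243.  270.    6.8  -1.6  52.3]
 [214.  243.  270.    4.   -1.6  52.1]
 [218.  243.  270.    1.5  -1.6  51.1]
 [222.  243.  270.   -1.7  -1.6  51.8]
 [226.  243.  270.   -4.5  -1.6  51.3]]
```

View pics/w12.png

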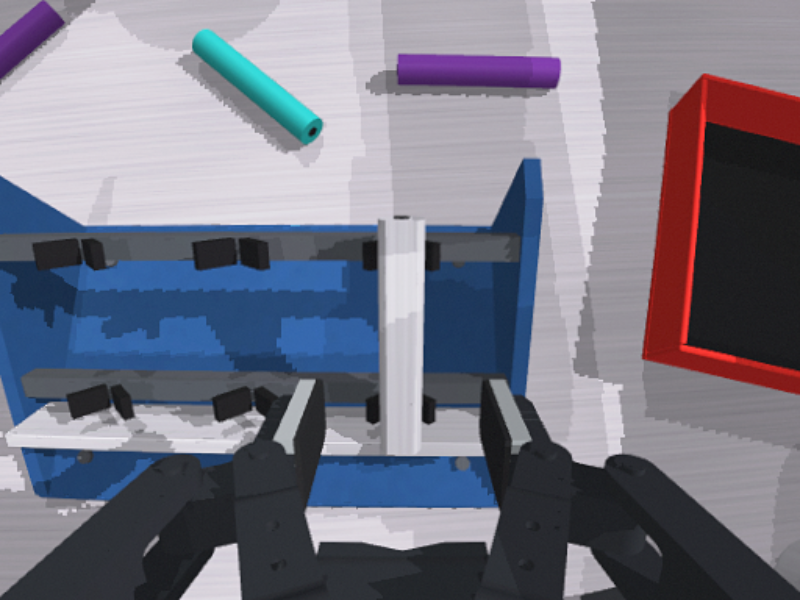

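View pics/s12.png

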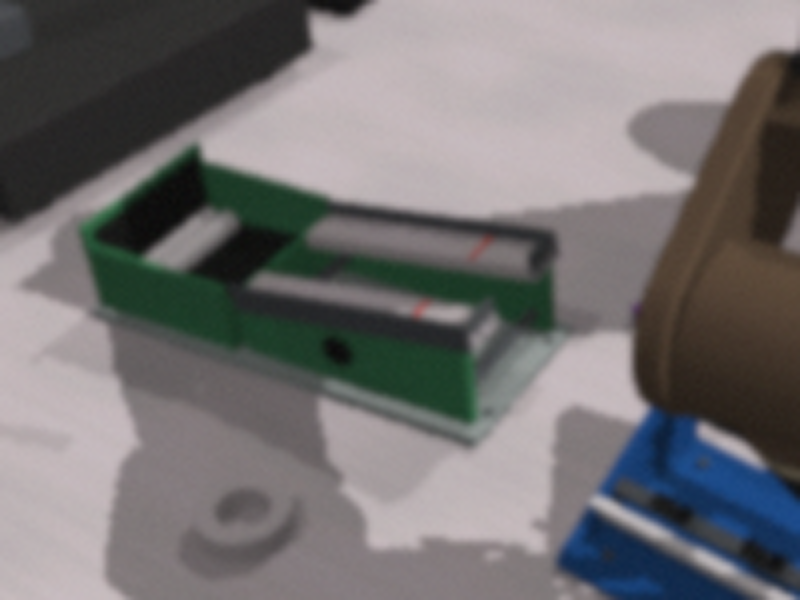

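Both plain pins lie in the trough at (190,238). The third pin sits about 2.5 mm lower in its notches, which hints at a flat facing down. Descending 2 mm deeper.

>>> send_rows([
  [0.5,-1.5,7,-0.001,-0.003,0,0.4],
  [0,0,14,0,0,0,0.4],
  [0,0,14,0,0,0,0.4],
  [0,0,14,0,0,0,0.4],
  [0,0,14,0,0,0,0.4],
  [0,0,13,0,0,0,0.4],
  [0,0,0,0,0,0,0.4],
])

```text
clock: 23.2
eef_pos: [0.5249, 0.1171, 0.0601]
tool_rot: [[-0.865, 0.064, -0.498], [0.056, 0.998, 0.031], [0.499, -0.001, -0.866]]
wrist_force: [0.2, 0.3, 0.9]
opening: 0.0512
```

```bash
python3 - <<'E'
from plan import *
plan(RACK,PIN[3]+.021*RACK[:,2],1)
E
```

```text
from [0.5249 0.1171 0.0601] to [0.5258 0.1211 0.0598] dist 0.0041 rot deg 0.29
[-0.7, 4.1, -0.0] [0.0017, 0.0008, -0.0047]
```

>>> send_rows([
  [-0.5,3.5,0,0.002,0,-0.004,0.4],
  [0,0,0,0,0,0,0.6],
  [0,0,0,0,0,0,0.8],
  [0,0,0,0,0,0,1],
  [0,0,0,0,0,0,1],
  [0,0,0,0,0,0,1],
  [0,0,0,0,0,0,1],
])

```text
clock: 24.08
eef_pos: [0.5267, 0.1216, 0.0607]
tool_rot: [[-0.866, 0.06, -0.496], [0.052, 0.998, 0.03], [0.497, 0.001, -0.868]]
wrist_force: [-0.2, 0.6, -1.2]
opening: 0.0182
```

>>> send_rows([
  [0,0,-8,0,0,0,1],
  [0,0,-15,0,0,0,1],
  [0,0,-25,0,0,0,1],
  [0,0,-30,0,0,0,1],
  [0,0,-30,0,0,0,1],
  [0,0,0,0,0,0,1],
])

```text
clock: 24.82
eef_pos: [0.584, 0.1173, 0.1604]
tool_rot: [[-0.867, 0.06, -0.494], [0.052, 0.998, 0.029], [0.495, -0.0, -0.869]]
wrist_force: [0.4, -0.7, -3.5]
opening: 0.0184
```

```bash
python3 - <<'E'
from plan import *
from h import *
d=manip.get_image("wrist");cv2.imwrite("pics/w13.png",cv2.resize(d["color"][:,:,::-1],(800,600)))
plan(RAIL,railpt(0,0,.010)-.085*RAIL[:,2],12)
E
```

```text
from [0.583  0.1173 0.1592] to [ 0.4716 -0.3104  0.1838] dist 0.4427 rot deg 32.05
[7.2, -36.1, 1.8] [-0.0088, -0.0419, -0.0183]
[7.9, -36.0, 1.1] [-0.0088, -0.0419, -0.0183]
[8.6, -35.9, 0.5] [-0.0088, -0.0419, -0.0183]
[9.3, -35.7, -0.2] [-0.0088, -0.0419, -0.0183]
[9.9, -35.5, -0.9] [-0.0088, -0.0419, -0.0183]
[10.5, -35.3, -1.7] [-0.0088, -0.0419, -0.0183]
[11.1, -35.1, -2.4] [-0.0088, -0.0419, -0.0183]
[11.6, -34.9, -3.2] [-0.0088, -0.0419, -0.0183]
[12.1, -34.6, -4.0] [-0.0088, -0.0419, -0.0183]
[12.5, -34.4, -4.8] [-0.0088, -0.0419, -0.0183]
[12.9, -34.1, -5.7] [-0.0088, -0.0419, -0.0183]
[13.3, -33.8, -6.5] [-0.0088, -0.0419, -0.0183]
```

View pics/w13.png

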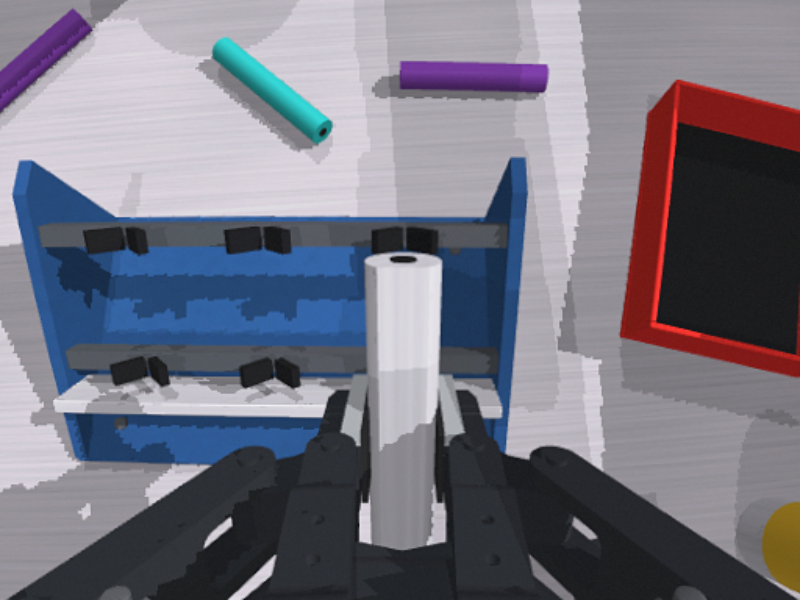

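Held. Carrying it to the rails.

>>> send_rows([
  [7,-25,-15,-0.009,-0.042,-0.018,1],
  [8,-36,-6,-0.009,-0.042,-0.018,1],
  [9,-36,-2,-0.009,-0.042,-0.018,1],
  [9,-36,-1,-0.009,-0.042,-0.018,1],
  [10,-36,-1,-0.009,-0.042,-0.018,1],
  [10,-35,-1,-0.009,-0.042,-0.018,1],
  [11,-35,-1,-0.009,-0.042,-0.018,1],
  [12,-35,-2,-0.009,-0.042,-0.018,1],
])

```text
clock: 25.88
eef_pos: [0.5129, -0.1621, 0.1874]
tool_rot: [[-0.98, -0.058, -0.189], [-0.08, 0.991, 0.109], [0.181, 0.122, -0.976]]
wrist_force: [0.8, -0.1, -2.6]
opening: 0.0182
```

```bash
python3 - <<'E'
from plan import *
plan(RAIL,railpt(0,0,.010)-.055*RAIL[:,2],5)
E
```

```text
from [ 0.5129 -0.1621  0.1874] to [ 0.4711 -0.3058  0.1542] dist 0.1533 rot deg 10.84
[9.3, -28.8, 4.9] [-0.0058, -0.0349, -0.0135]
[9.8, -28.7, 4.4] [-0.0058, -0.0349, -0.0135]
[10.4, -28.6, 3.9] [-0.0058, -0.0349, -0.0135]
[10.9, -28.5, 3.4] [-0.0058, -0.0349, -0.0135]
[11.4, -28.3, 2.8] [-0.0058, -0.0349, -0.0135]
```

>>> send_rows([
  [9,-29,3,-0.006,-0.035,-0.014,1],
  [10,-29,3,-0.006,-0.035,-0.014,1],
  [10,-28,3,-0.006,-0.035,-0.014,1],
  [11,-28,4,-0.006,-0.035,-0.014,1],
  [10,-25,4,-0.006,-0.035,-0.014,1],
  [0,0,0,0,0,0,1],
])

```text
clock: 26.62
eef_pos: [0.4648, -0.3044, 0.1497]
tool_rot: [[-0.992, -0.122, -0.023], [-0.124, 0.978, 0.165], [0.003, 0.167, -0.986]]
wrist_force: [-0.6, -0.1, -2.9]
opening: 0.0182
```

```bash
python3 - <<'E'
from plan import *
from h import *
plan(RAIL,railpt(0,0,.010-.0175),1)
d=manip.get_image("wrist");cv2.imwrite("pics/w14.png",cv2.resize(d["color"][:,:,::-1],(800,600)))
E
```

```text
from [ 0.4648 -0.3044  0.1497] to [ 0.4697 -0.2945  0.0826] dist 0.068 rot deg 0.62
[-6.3, -2.1, 67.7] [0.0105, -0.0027, 0.0004]
```

View pics/w14.png

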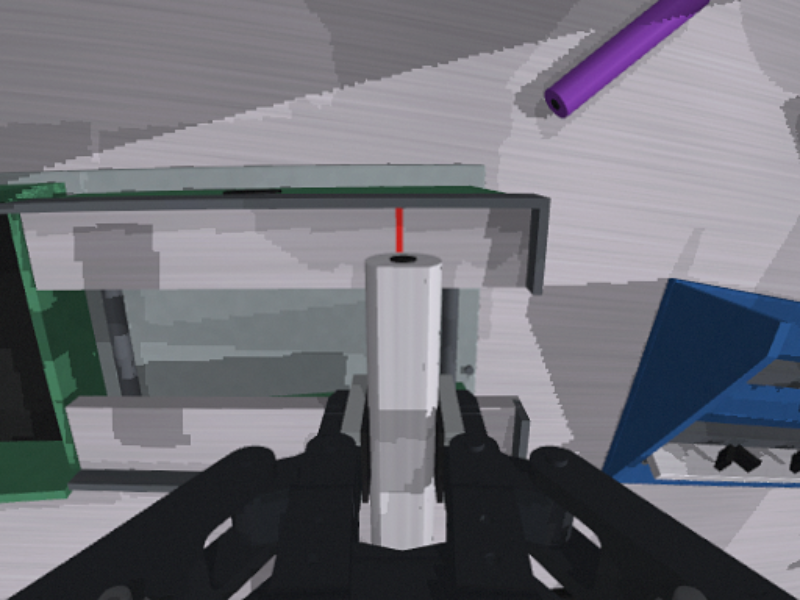

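>>> send_rows([
  [-6,-2,14,0.01,-0.002,0,1],
  [0,0,14,0,0,0,1],
  [0,0,14,0,0,0,1],
  [0,0,14,0,0,0,1],
  [0,0,5,0,0,0,1],
  [0,0,0,0,0,0,1],
])

```text
clock: 27.42
eef_pos: [0.4706, -0.2912, 0.0838]
tool_rot: [[-0.992, -0.126, -0.024], [-0.128, 0.979, 0.157], [0.004, 0.159, -0.987]]
wrist_force: [0.3, -0.0, -2.4]
opening: 0.0186
```

```bash
python3 - <<'E'
from plan import *
plan(RAIL,railpt(0,0,.010-.0175),1)
E
```

```text
from [ 0.4706 -0.2912  0.0838] to [ 0.4697 -0.2945  0.0826] dist 0.0037 rot deg 0.35
[1.4, -3.4, 0.7] [0.0022, -0.0042, 0.004]
```

>>> send_rows([
  [1,-3.5,1,0.002,-0.004,0.004,1],
  [0,0,1.5,0,0,0,1],
])

```text
clock: 27.68
eef_pos: [0.4703, -0.295, 0.0814]
tool_rot: [[-0.992, -0.122, -0.018], [-0.123, 0.98, 0.154], [-0.001, 0.155, -0.988]]
wrist_force: [-0.3, -0.5, -2.1]
opening: 0.0185
```

>>> send_rows([
  [0,0,1.5,0,0,0,1],
])

```text
clock: 27.8
eef_pos: [0.4703, -0.295, 0.0801]
tool_rot: [[-0.992, -0.122, -0.018], [-0.123, 0.98, 0.154], [-0.001, 0.155, -0.988]]
wrist_force: [0.4, 0.6, -3.5]
opening: 0.0183
```

>>> send_rows([
  [0,0,1.5,0,0,0,1],
])

```text
clock: 27.92
eef_pos: [0.4702, -0.2948, 0.0787]
tool_rot: [[-0.992, -0.121, -0.017], [-0.123, 0.98, 0.154], [-0.002, 0.155, -0.988]]
wrist_force: [-0.4, -0.3, -4.2]
opening: 0.0181
```

No contact yet, and it is already lower than the round pins stopped, which fits a flat. Lowering in small steps.

>>> send_rows([
  [0,0,1.2,0,0,0,1],
])

```text
clock: 28.05
eef_pos: [0.4702, -0.2946, 0.0775]
tool_rot: [[-0.992, -0.122, -0.017], [-0.123, 0.98, 0.154], [-0.002, 0.155, -0.988]]
wrist_force: [-0.2, 0.5, -3.6]
opening: 0.0187
```

>>> send_rows([
  [0,0,1.2,0,0,0,1],
])

```text
clock: 28.18
eef_pos: [0.4702, -0.2944, 0.0762]
tool_rot: [[-0.992, -0.121, -0.017], [-0.123, 0.98, 0.154], [-0.002, 0.155, -0.988]]
wrist_force: [0.6, 0.4, -3.0]
opening: 0.0186
```

```bash
python3 - <<'E'
from plan import *
from h import *
s=manip.read_state();d=manip.get_image("wrist");cv2.imwrite("pics/w15.png",cv2.resize(d["color"][:,:,::-1],(800,600)))
np.savez("pics/w15.npz",eef_pos=s["eef_pos"],tool_rot=s["tool_rot"],**d)
P=(cloud(d,s)-s["eef_pos"])@s["tool_rot"]
print("pin top, tool frame z at rows:",[(v,(P[v,257]*1000).round(1)) for v in range(170,255,12)])
a=dict(np.load("pics/w7.npz"));P=(cloud(a,a)-a["eef_pos"])@a["tool_rot"]
print("first pin:",[(v,(P[v,257]*1000).round(1)) for v in range(170,255,12)])
E
```

```text
pin top, tool frame z at rows: [(170, array([ 53.2,  -0.8, -26.7])), (182, array([ 48.7,  -0.8, -27.9])), (194, array([ 43.9,  -0.8, -28.1])), (206, array([ 39. ,  -0.8, -28.3])), (218, array([ 34.4,  -0.8, -29.4])), (230, array([ 29. ,  -0.8, -29. ])), (242, array([ 23.1,  -0.8, -27.9])), (254, array([ 18. ,  -0.8, -28.7]))]
first pin: [(170, array([ 53.6,  -0.8, -28.5])), (182, array([ 48.9,  -0.8, -28.6])), (194, array([ 43.7,  -0.8, -27.5])), (206, array([ 38.7,  -0.8, -27.5])), (218, array([ 33.8,  -0.8, -28.1])), (230, array([ 28.4,  -0.8, -27.7])), (242, array([ 22.8,  -0.8, -27.3])), (254, array([ 17.5,  -0.8, -27.8]))]
```

View pics/w15.png

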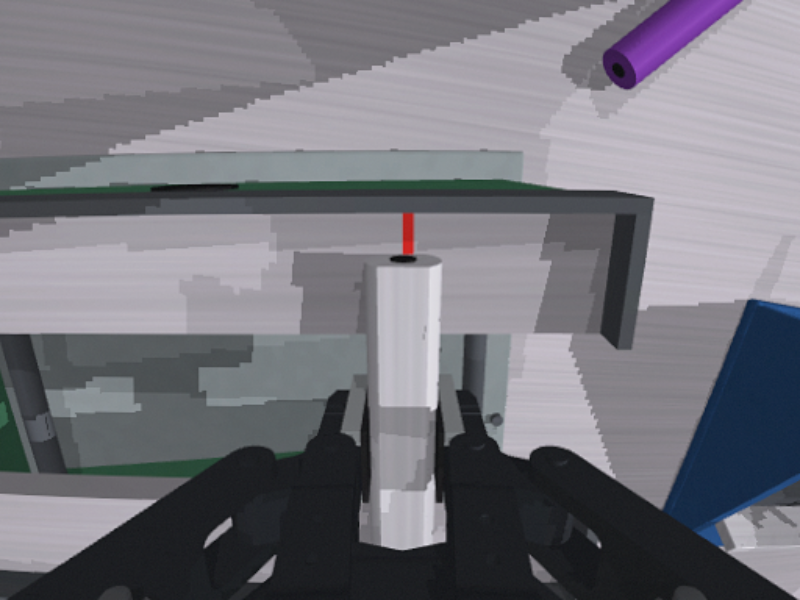

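The end face shows the hole close to its image-upper edge, so the flat faces down. There's still no contact force, so I'll keep lowering in small steps.

>>> send_rows([
  [0,0,1,0,0,0,1],
])

```text
clock: 28.35
eef_pos: [0.4703, -0.2944, 0.076]
tool_rot: [[-0.992, -0.122, -0.017], [-0.123, 0.981, 0.153], [-0.002, 0.154, -0.988]]
wrist_force: [-5.5, -0.1, 16.7]
opening: 0.0184
```

>>> send_rows([
  [0,0,1.2,0,0,0,1],
])

```text
clock: 28.48
eef_pos: [0.4703, -0.2944, 0.076]
tool_rot: [[-0.992, -0.122, -0.016], [-0.123, 0.981, 0.153], [-0.003, 0.154, -0.988]]
wrist_force: [-4.4, 1.3, 14.9]
opening: 0.0184
```

Contact (17 N). Releasing and lifting clear.

>>> send_rows([
  [0,0,0,0,0,0,1],
  [0,0,0,0,0,0,0.4],
  [0,0,0,0,0,0,0.4],
  [0,0,0,0,0,0,0.4],
  [0,0,0,0,0,0,0.4],
])

```text
clock: 29.1
eef_pos: [0.4707, -0.2947, 0.0765]
tool_rot: [[-0.992, -0.122, -0.015], [-0.123, 0.981, 0.152], [-0.004, 0.153, -0.988]]
wrist_force: [-0.1, 0.2, 0.0]
opening: 0.0512
```

>>> send_rows([
  [0,0,-12,0,0,0,0.4],
  [0,0,-20,0,0,0,0.4],
  [0,0,-30,0,0,0,0.4],
  [0,0,-30,0,0,0,0.4],
  [0,0,0,0,0,0,0.4],
  [0,0,0,0,0,0,0.4],
  [0,0,0,0,0,0,0.4],
])

```text
clock: 29.98
eef_pos: [0.4718, -0.3092, 0.1724]
tool_rot: [[-0.992, -0.122, -0.016], [-0.123, 0.981, 0.152], [-0.003, 0.152, -0.988]]
wrist_force: [0.9, -0.1, 0.5]
opening: 0.051
```

```bash
python3 - <<'E'
from pinfit import *
fit("w16",225,290,130,260)
E
```

```text
[[ 1.30e+02  2.25e+02  2.89e+02  5.75e+01 -8.00e-01  8.42e+01]
 [ 1.34e+02  2.25e+02  2.89e+02  5.48e+01 -8.00e-01  8.27e+01]
 [ 1.38e+02  2.25e+02  2.89e+02  5.33e+01 -8.00e-01  7.14e+01]
 [ 1.42e+02  2.25e+02  2.89e+02  5.10e+01 -8.00e-01  6.84e+01]
 [ 1.46e+02  2.25e+02  2.89e+02  4.83e+01 -8.00e-01  6.76e+01]
 [ 1.50e+02  2.25e+02  2.89e+02  4.53e+01 -8.00e-01  6.92e+01]
 [ 1.54e+02  2.25e+02  2.89e+02  4.27e+01 -8.00e-01  6.83e+01]
 [ 1.58e+02  2.25e+02  2.89e+02  3.98e+01 -8.00e-01  6.90e+01]
 [ 1.62e+02  2.25e+02  2.89e+02  3.71e+01 -8.00e-01  6.81e+01]
 [ 1.66e+02  2.25e+02  2.89e+02  3.40e+01 -8.00e-01  6.92e+01]
 [ 1.70e+02  2.25e+02  2.84e+02  3.11e+01 -3.00e+00  6.92e+01]
 [ 1.74e+02  2.25e+02  2.84e+02  2.82e+01 -3.00e+00  6.94e+01]
 [ 1.78e+02  2.25e+02  2.84e+02  2.53e+01 -3.00e+00  6.90e+01]
 [ 1.82e+02  2.25e+02  2.84e+02  2.22e+01 -3.00e+00  6.98e+01]
 [ 1.86e+02  2.25e+02  2.83e+02  1.95e+01 -3.00e+00  6.88e+01]
 [ 1.90e+02  2.25e+02  2.83e+02  1.69e+01 -3.00e+00  6.76e+01]
 [ 1.94e+02  2.25e+02  2.83e+02  1.36e+01 -3.00e+00  6.83e+01]
 [ 1.98e+02  2.25e+02  2.83e+
[... 279 characters left out ...]
1e+01]
 [ 2.18e+02  2.28e+02  2.82e+02 -5.30e+00 -2.30e+00  6.91e+01]
 [ 2.22e+02  2.28e+02  2.82e+02 -8.40e+00 -2.40e+00  6.88e+01]
 [ 2.26e+02  2.27e+02  2.82e+02 -1.18e+01 -3.10e+00  6.92e+01]
 [ 2.30e+02  2.30e+02  2.70e+02 -1.50e+01 -6.10e+00  6.91e+01]
 [ 2.34e+02  2.45e+02  2.70e+02 -1.80e+01 -1.00e-01  6.84e+01]
 [ 2.38e+02  2.45e+02  2.69e+02 -2.14e+01 -9.00e-01  6.86e+01]
 [ 2.42e+02  2.25e+02  2.89e+02 -2.56e+01 -9.00e-01  7.03e+01]
 [ 2.46e+02  2.25e+02  2.89e+02 -2.83e+01 -9.00e-01  6.88e+01]
 [ 2.50e+02  2.25e+02  2.89e+02 -3.21e+01 -9.00e-01  6.96e+01]
 [ 2.54e+02  2.25e+02  2.89e+02 -3.55e+01 -9.00e-01  6.94e+01]
 [ 2.58e+02  2.25e+02  2.89e+02 -3.87e+01 -9.00e-01  6.88e+01]]
```

View pics/w16.png

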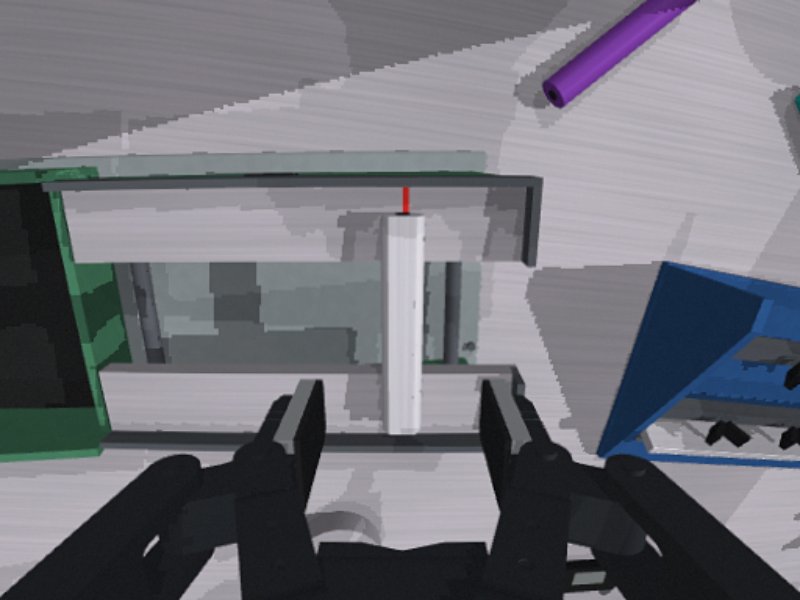

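The third pin stays on the rails at the mark (404,320), so it is flatted. I'll pick it up again.

>>> send_rows([
  [-1,0,20,0,0,0,0.4],
  [0,0,25,0,0,0,0.4],
  [0,0,25,0,0,0,0.4],
  [0,0,15,0,0,0,0.4],
  [0,0,8,0,0,0,0.4],
  [0,0,0,0,0,0,0.4],
])

```text
clock: 30.78
eef_pos: [0.4708, -0.2938, 0.0754]
tool_rot: [[-0.992, -0.122, -0.019], [-0.123, 0.98, 0.154], [-0.001, 0.155, -0.988]]
wrist_force: [0.1, 0.2, -0.4]
opening: 0.0513
```

```bash
python3 - <<'E'
from plan import *
plan(RAIL,np.array([.4707,-.2947,.0775]),1)
E
```

```text
from [ 0.4708 -0.2938  0.0754] to [ 0.4707 -0.2947  0.0775] dist 0.0023 rot deg 0.08
[0.3, -0.6, -2.2] [-0.0011, 0.0007, -0.0003]
```

>>> send_rows([
  [0,-0.5,-2,0,0,0,0.6],
  [0,0,0,0,0,0,0.8],
  [0,0,0,0,0,0,1],
  [0,0,0,0,0,0,1],
  [0,0,0,0,0,0,1],
  [0,0,0,0,0,0,1],
])

```text
clock: 31.52
eef_pos: [0.4713, -0.2952, 0.0789]
tool_rot: [[-0.992, -0.122, -0.017], [-0.123, 0.981, 0.153], [-0.002, 0.154, -0.988]]
wrist_force: [-0.1, 1.6, -3.9]
opening: 0.0181
```

>>> send_rows([
  [0,0,-10,0,0,0,1],
  [0,0,-20,0,0,0,1],
  [0,0,-30,0,0,0,1],
  [0,0,-40,0,0,0,1],
  [0,0,-40,0,0,0,1],
  [0,0,0,0,0,0,1],
])

```text
clock: 32.28
eef_pos: [0.4736, -0.3174, 0.2241]
tool_rot: [[-0.992, -0.122, -0.017], [-0.123, 0.981, 0.152], [-0.002, 0.153, -0.988]]
wrist_force: [-0.0, 0.9, -3.5]
opening: 0.0184
```

```bash
python3 - <<'E'
from plan import *
from h import *
d=manip.get_image("wrist");cv2.imwrite("pics/w17.png",cv2.resize(d["color"][:,:,::-1],(800,600)))
# tray from first top/scene views: red rim, rays at rim height .042
for n in ["scene","top"]:
    d=dict(np.load(f"pics/{n}0.npz"));P=cloud(d);h=hsv(d)
    m=cv2.inRange(h,(0,130,50),(10,255,255))|cv2.inRange(h,(170,130,50),(180,255,255))
    N,l,st,c=cv2.connectedComponentsWithStats(m);i=1+np.argmax(st[1:,4])
    m=(l>0)&(np.hypot(P[...,0]-.48,P[...,1]-.36)<.15) 
    hull=cv2.convexHull(np.argwhere(m)[:,::-1].astype(np.float32))
    q=P[m];t=q[q[:,2]>.033]
    print(n,m.sum(),"hi pts rect",cv2.minAreaRect(t[:,:2].astype(np.float32)),len(t))
for n in ["w12"]:
    d=dict(np.load(f"pics/{n}.npz"))
    # rim corners seen in w12 (800px): far-left outer (643,358), near-left outer (705,75)
    print(ray(d,np.array([[643,358],[705,75],[682,345],[706,122]])/1.5625,.042,d).round(4))
E
```

```text
scene 1672 hi pts rect ((0.48129162192344666, 0.3578178286552429), (0.13189037144184113, 0.18346281349658966), 73.3332290649414) 611
top 343 hi pts rect ((0.4800320863723755, 0.35739022493362427), (0.13166917860507965, 0.17270831763744354), 74.5392837524414) 109
[[0.5511 0.248  0.042 ]
 [0.3788 0.3205 0.042 ]
 [0.5456 0.2707 0.042 ]
 [0.4123 0.3132 0.042 ]]
```

View pics/w17.png

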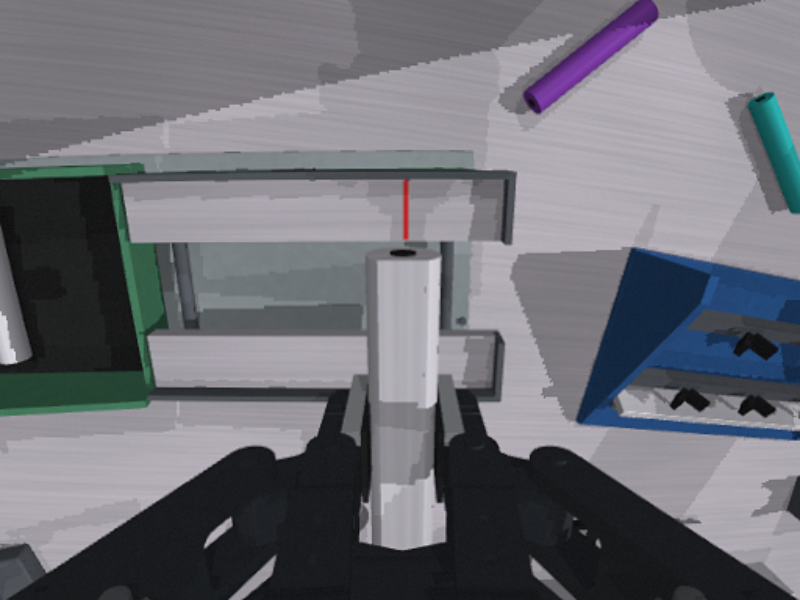

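Held. The tray measures 132 x 183 mm (given 130 x 180), with centre (.4805,.3575) and yaw 163.5°. Carrying the pin there high.

```bash
cat >> plan.py <<'E'
ty=np.radians(163.5);tx=np.array([np.cos(ty),np.sin(ty),0]);TRAY=np.c_[tx,np.cross(-up,tx),-up];TC=np.array([.4805,.3575,0])
E
python3 - <<'E'
from plan import *
plan(TRAY,TC+[0,0,.22],16)
E
```

```text
from [ 0.4729 -0.3167  0.2223] to [0.4805 0.3575 0.22  ] dist 0.6743 rot deg 25.19
[-5.7, 41.2, 6.6] [0.0096, -0.002, 0.0257]
[-4.6, 41.4, 6.2] [0.0096, -0.002, 0.0257]
[-3.5, 41.6, 5.9] [0.0096, -0.002, 0.0257]
[-2.4, 41.7, 5.5] [0.0096, -0.002, 0.0257]
[-1.3, 41.8, 5.1] [0.0096, -0.002, 0.0257]
[-0.3, 41.9, 4.7] [0.0096, -0.002, 0.0257]
[0.8, 41.9, 4.3] [0.0096, -0.002, 0.0257]
[1.9, 41.9, 3.8] [0.0096, -0.002, 0.0257]
[3.0, 41.9, 3.4] [0.0096, -0.002, 0.0257]
[4.1, 41.8, 3.0] [0.0096, -0.002, 0.0257]
[5.1, 41.7, 2.6] [0.0096, -0.002, 0.0257]
[6.2, 41.6, 2.2] [0.0096, -0.002, 0.0257]
[7.3, 41.5, 1.8] [0.0096, -0.002, 0.0257]
[8.4, 41.3, 1.4] [0.0096, -0.002, 0.0257]
[9.4, 41.1, 1.0] [0.0096, -0.002, 0.0257]
[10.5, 40.8, 0.6] [0.0096, -0.002, 0.0257]
```

>>> send_rows([
  [-6,41,4,0.01,-0.002,0.026,1],
  [-5,41,4,0.01,-0.002,0.026,1],
  [-4,41,4,0.01,-0.002,0.026,1],
  [-3,42,4,0.01,-0.002,0.026,1],
  [-2,42,4,0.01,-0.002,0.026,1],
  [0,42,4,0.01,-0.002,0.026,1],
  [1,42,4,0.01,-0.002,0.026,1],
  [2,42,4,0.01,-0.002,0.026,1],
])

```text
clock: 33.33
eef_pos: [0.4749, 0.029, 0.221]
tool_rot: [[-0.995, 0.098, -0.018], [0.096, 0.992, 0.08], [0.026, 0.078, -0.997]]
wrist_force: [0.6, -1.2, -3.1]
opening: 0.0181
```

```bash
python3 - <<'E'
from plan import *
plan(TRAY,TC+[0,0,.18],8)
E
```

```text
from [0.4749 0.029  0.221 ] to [0.4805 0.3575 0.18  ] dist 0.3311 rot deg 11.9
[3.1, 40.4, 8.4] [0.0094, -0.0041, 0.0238]
[4.1, 40.4, 8.0] [0.0094, -0.0041, 0.0238]
[5.1, 40.4, 7.6] [0.0094, -0.0041, 0.0238]
[6.1, 40.3, 7.2] [0.0094, -0.0041, 0.0238]
[7.1, 40.2, 6.8] [0.0094, -0.0041, 0.0238]
[8.1, 40.1, 6.4] [0.0094, -0.0041, 0.0238]
[9.1, 39.9, 6.0] [0.0094, -0.0041, 0.0238]
[10.0, 39.8, 5.5] [0.0094, -0.0041, 0.0238]
```

>>> send_rows([
  [3,40,5,0.009,-0.004,0.024,1],
  [4,40,6,0.009,-0.004,0.024,1],
  [5,40,7,0.009,-0.004,0.024,1],
  [6,40,7,0.009,-0.004,0.024,1],
  [7,40,7,0.009,-0.004,0.024,1],
  [8,40,6,0.009,-0.004,0.024,1],
  [9,39,6,0.009,-0.004,0.024,1],
  [9,30,6,0.009,-0.004,0.024,1],
])

```text
clock: 34.33
eef_pos: [0.4718, 0.3551, 0.1734]
tool_rot: [[-0.957, 0.29, -0.019], [0.29, 0.957, -0.004], [0.016, -0.009, -1.0]]
wrist_force: [0.9, -0.2, -2.3]
opening: 0.0185
```

>>> send_rows([
  [0,0,0,0,0,0,1],
])

```text
clock: 34.45
eef_pos: [0.4703, 0.3565, 0.1712]
tool_rot: [[-0.958, 0.287, -0.022], [0.287, 0.958, -0.006], [0.019, -0.012, -1.0]]
wrist_force: [0.0, 0.0, -3.4]
opening: 0.0183
```

```bash
python3 - <<'E'
from plan import *
from h import *
plan(TRAY,TC+[0,0,.10],3)
d=manip.get_image("wrist");cv2.imwrite("pics/w18.png",cv2.resize(d["color"][:,:,::-1],(800,600)))
E
```

```text
from [0.4703 0.3565 0.1712] to [0.4805 0.3575 0.1   ] dist 0.0719 rot deg 1.29
[-3.6, 1.6, 23.6] [-0.0039, -0.0063, -0.0012]
[-3.5, 1.5, 23.7] [-0.0039, -0.0063, -0.0012]
[-3.3, 1.4, 23.7] [-0.0039, -0.0063, -0.0012]
```

View pics/w18.png

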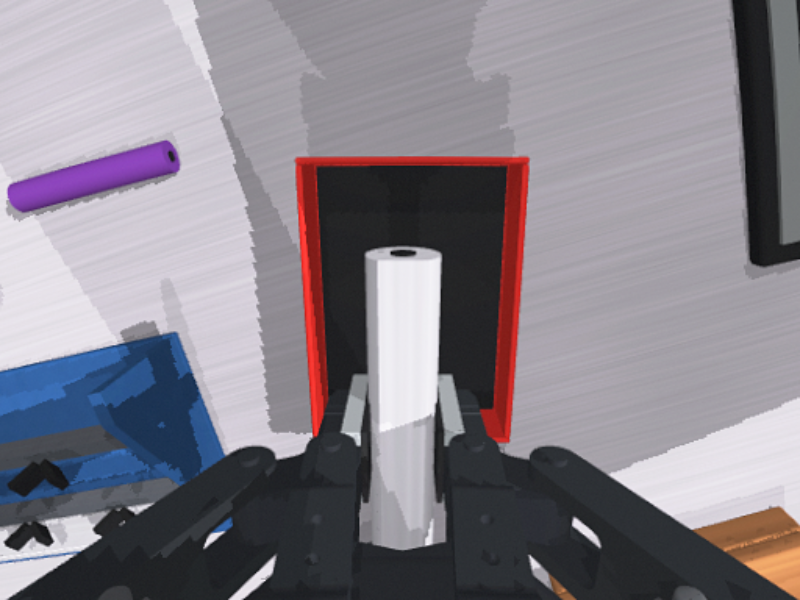

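The pin is aligned and centred in the tray, whose rim runs from column 297 to 528 with the pin at 403. Lowering it until the fingertips are just above the floor.

>>> send_rows([
  [-3.5,2,24,-0.004,-0.006,-0.001,1],
  [-3.5,2,24,-0.004,-0.006,-0.001,1],
  [-3.5,2,24,-0.004,-0.006,-0.001,1],
  [0,0,24,0,0,0,1],
  [0,0,24,0,0,0,1],
  [0,0,18,0,0,0,1],
  [0,0,0,0,0,0,1],
])

```text
clock: 35.38
eef_pos: [0.4801, 0.35, 0.0271]
tool_rot: [[-0.958, 0.288, -0.006], [0.288, 0.958, -0.002], [0.005, -0.004, -1.0]]
wrist_force: [-0.6, -0.9, -3.7]
opening: 0.0182
```

```bash
python3 - <<'E'
from plan import *
plan(TRAY,TC+[0,0,.0075],1)
E
```

```text
from [0.4801 0.35   0.0271] to [0.4805 0.3575 0.0075] dist 0.021 rot deg 0.43
[1.7, 7.3, 19.6] [-0.0041, -0.0049, -0.0042]
```

>>> send_rows([
  [0,4,6,-0.004,-0.005,-0.004,1],
  [0,3,6,0,0,0,1],
  [0,0,5,0,0,0,1],
  [0,0,2,0,0,0,1],
])

```text
clock: 35.88
eef_pos: [0.4831, 0.3576, 0.009]
tool_rot: [[-0.959, 0.284, 0.003], [0.284, 0.959, 0.002], [-0.003, 0.003, -1.0]]
wrist_force: [-0.4, 0.0, -2.6]
opening: 0.0184
```

>>> send_rows([
  [0,0,1,0,0,0,1],
])

```text
clock: 36.0
eef_pos: [0.4831, 0.3577, 0.008]
tool_rot: [[-0.959, 0.284, 0.003], [0.284, 0.959, 0.002], [-0.003, 0.003, -1.0]]
wrist_force: [-0.1, 0.4, -3.9]
opening: 0.018
```

>>> send_rows([
  [0,0,1.5,0,0,0,1],
  [0,0,0,0,0,0,1],
])

```text
clock: 36.25
eef_pos: [0.4831, 0.3577, 0.0065]
tool_rot: [[-0.959, 0.284, 0.004], [0.284, 0.959, 0.002], [-0.003, 0.003, -1.0]]
wrist_force: [0.1, -0.1, -2.9]
opening: 0.0182
```

>>> send_rows([
  [0,0,0,0,0,0,0.75],
  [0,0,0,0,0,0,0.6],
  [0,0,0,0,0,0,0.4],
  [0,0,0,0,0,0,0.4],
  [0,0,0,0,0,0,0.4],
])

```text
clock: 36.88
eef_pos: [0.4838, 0.358, 0.0076]
tool_rot: [[-0.959, 0.284, 0.005], [0.284, 0.959, 0.003], [-0.004, 0.004, -1.0]]
wrist_force: [0.3, 1.1, -0.3]
opening: 0.0512
```

>>> send_rows([
  [0,0,-15,0,0,0,0.4],
  [0,0,-30,0,0,0,0.4],
  [0,0,-40,0,0,0,0.4],
  [0,0,-50,0,0,0,0.4],
  [0,0,-50,0,0,0,0.4],
  [0,0,0,0,0,0,0.4],
])

```text
clock: 37.62
eef_pos: [0.4827, 0.3574, 0.2034]
tool_rot: [[-0.959, 0.284, 0.008], [0.284, 0.959, 0.004], [-0.006, 0.006, -1.0]]
wrist_force: [-0.2, -0.5, -0.2]
opening: 0.0512
```

```bash
python3 - <<'E'
from plan import *
from h import *
s=manip.read_state();d=manip.get_image("wrist");cv2.imwrite("pics/w19.png",cv2.resize(d["color"][:,:,::-1],(800,600)))
P=cloud(d,s);h=hsv(d)
pm=(h[...,1]<60)&(h[...,2]>90)&(np.hypot(P[...,0]-TC[0],P[...,1]-TC[1])<.08)&(P[...,2]<.035)
N,l,st,c=cv2.connectedComponentsWithStats(pm.astype(np.uint8));i=1+np.argmax(st[1:,4])
q=P[l==i];print("pin blob",st[i],cv2.minAreaRect(q[:,:2].astype(np.float32)),"top z",np.median(q[:,2]))
d=manip.get_image("top")
cv2.imwrite("pics/t19.png",cv2.resize(d["color"][120:280,100:430,::-1],(800,388),interpolation=cv2.INTER_CUBIC))
# bystanders & trough pins vs start
d0=dict(np.load("pics/top0.npz"));P=cloud(d);
diff=cv2.absdiff(d["color"],d0["color"]).max(2)
print("changed boxes",[tuple(map(int,x)) for x in cv2.connectedComponentsWithStats((cv2.medianBlur(diff,5)>60).astype(np.uint8))[2] if x[4]>25])
d=manip.get_image("scene");cv2.imwrite("pics/s19.png",cv2.resize(d["color"][:,:,::-1],(800,600)))
E
```

```text
pin blob [ 248  122   19   99 1772] ((0.4855974316596985, 0.35603711009025574), (0.019838323816657066, 0.1148066371679306), 72.97647857666016) top z 0.01839990123720911
changed boxes [(0, 0, 512, 384, 186927), (199, 186, 8, 20, 95), (221, 188, 7, 19, 93), (243, 188, 6, 22, 98), (389, 191, 15, 32, 338), (135, 196, 13, 28, 141), (107, 205, 14, 19, 201), (66, 231, 140, 153, 6042), (207, 258, 14, 32, 249), (0, 286, 51, 98, 2200), (59, 308, 5, 17, 60), (43, 326, 20, 13, 148)]
```

View pics/w19.png

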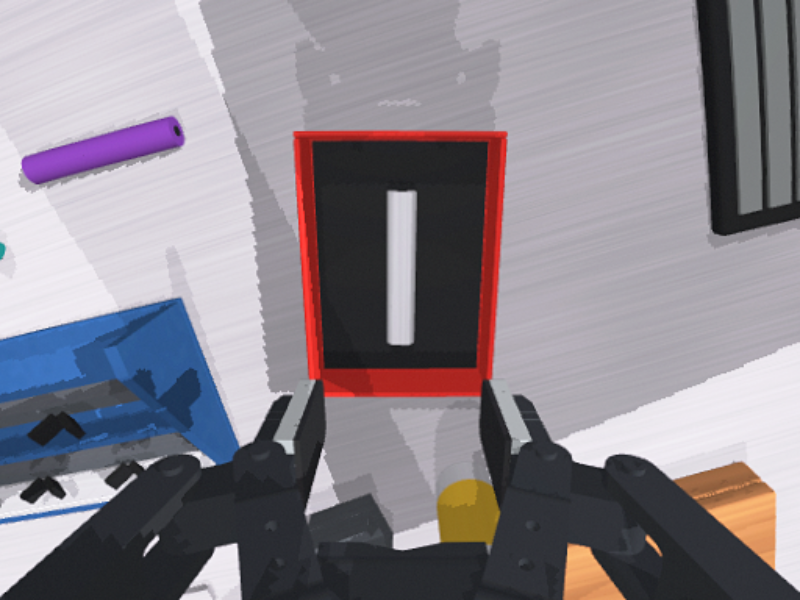

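View pics/t19.png

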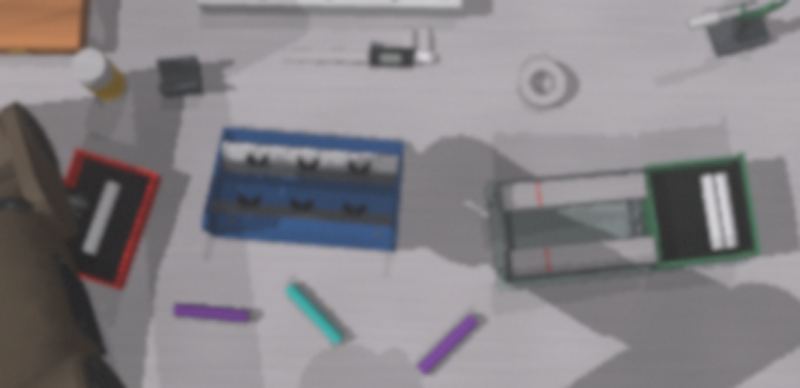

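View pics/s19.png

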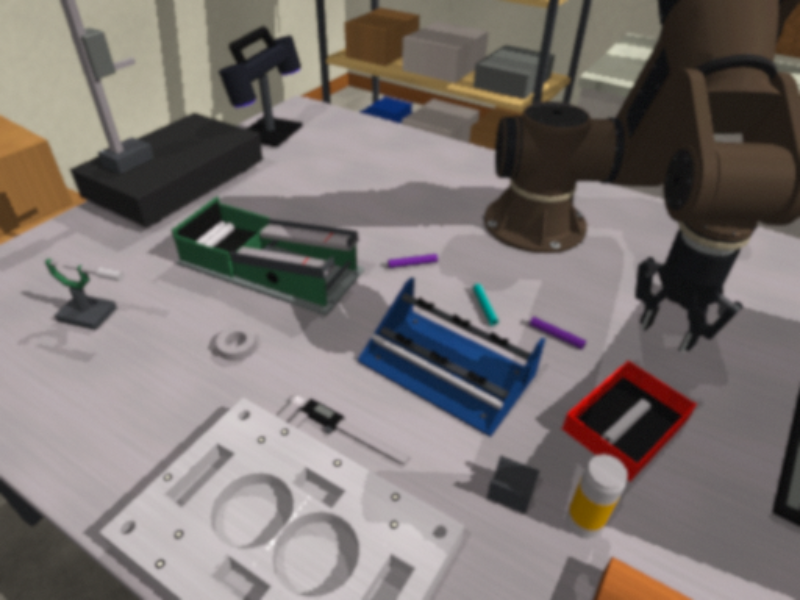

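Two pins lie side by side in the trough at (712,212) in the top crop, and the third lies on its flat in the tray at (401,268) in the wrist view. The rack and rails are empty and the bystanders are where they were. Handing in.

```bash
python3 -c "
from station import manip
print(manip.sign_off())"
```

```text
the job is handed in; nothing more can be done
None
```

I tested all three pins one at a time and handed the job in at about 37.8 s. The first two rolled off and are in the green trough. The third stayed on the rails at the marks, so I picked it up again and laid it in the red tray.

- **Last checks:** the pictures show two pins side by side in the trough and one on its flat in the tray, near the middle, with its top 18 mm above the table. The rack and rails are empty. The caliper, setting ring, V-block and oil can look unmoved in the top and scene views.
- **What didn't agree:** the third pin touched the rails about 5 mm lower than the round ones, where a 2.3 mm flat alone would explain about half of that. I lowered it in small steps until contact force showed before letting go.
- **Tray release:** in the tray I let the pin go about 12 mm above the floor, because the fingertips reach the floor before the pin does. That is within the 30 mm limit.

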